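# Shim the rocking bottle stand in the wine store

### The job

The bottle display stand rocks because the foot at its near right corner, under the square rubber pad, is seized short and hangs clear of the bench. From the robot's side, slide one or two of the flat steel packers under that foot, as many as the gap needs, and then ease the wooden wedge in on top of them, thin end first, only until it is snug under the foot without jacking the stand up. Then prove it no longer rocks: press down on the rubber pad with about 15 N (gently, never more than 30 N) for half a second, let go and leave the shims in place; do not shove the stand along the bench or disturb the bottle, mallet and tin nearby.

Things in the scene. Friction and masses are not known exactly. Their poses are not given: they have to be found in the camera images.
- stand: Bottle stand, loose, 5.5 kg: wooden board 270 x 330 mm, top 100 mm above the bench, on four legs with ball feet (diameter 30). Origin at bench level below the axis of the short foot, at the near right corner; x away from the robot along the right edge (slide shims in this way), y to its left. Other feet at (220,0), (0,280), (220,280) mm. Board overhangs the foot axis by 25 mm at front and right.
- stand_foot (a point): Bench-level point below the short foot's axis, in the stand's frame (stand's axes). The foot's underside hangs 9.5 to 20 mm above it, seized, different each time and not measured: find it by rocking, feel or sight. Round the foot the space below 42 mm is open. Stand's weight, so also the push that rocks it, varies.
- cap_top (a point): Top centre, unpressed, of the black rubber pad, 46 x 46 x 12 mm, on the board right above the short foot; fixed to the stand, 112 mm up at rest, within 2 mm of that when shimmed, also when pressed. The pad itself gives 1 mm per 3.5 N. Unshimmed, 5 to 8 N here tips the stand until the foot lands below; released it rocks back. The nearest lying bottle begins 69 mm behind, rising 72 mm above.
- stand_left_foot (a point): Bench-level point of the stand's near left foot, 280 mm to the left of the short foot; stand's axes. Stays on the bench.
- packer_a_center (a point): Centre (3 mm up) of a flat steel packer, 120 long (its x) x 40 wide (its y) x 6 mm thick, 0.22 kg, lying flat on the bench. Grasp it across its 40 mm width near its robot-side end; when it is in place, 70 mm or more from grasp to foot axis keeps the gripper clear of the stand.
- packer_b_center (a point): Centre of the second packer, the same as the first. One packer suits a gap up to about 15.5 mm, two stacked a larger one; the wedge fills what remains.
- wedge_center (a point): Wooden wedge, 140 long (its x) x 40 mm wide (y), 60 g, flat sole; point 5.5 mm above the sole, half-way along. Nose at x = +70 mm, 2 mm thick; the top slopes up to 11 mm at x = -9 and is flat to the tail at -70. Fills gaps of 3.2 to 10 mm; the nose must pass the foot axis by 8 mm or more. Slides freely until it meets the foot, then 5 to 13 N lifts the stand; friction keeps it where it is left.
- bottle: Bystander: upright dark glass bottle, 74 mm diameter, 290 mm tall, origin at the centre of its underside.
- mallet: Bystander: mallet lying on the bench, origin at its underside.
- tin: Bystander: upright aluminium tin, 72 mm diameter, 75 mm tall, origin at the centre of its underside.
There are look-alikes about, which are no part of the job. What is shaped like the part that bears packer_b_center but green or orange is not meant.

How it is judged:
On the way, in this order (a step that is already met when the one before it is completed fails the run):
1. a packer lies flat under the short foot (((x of stand_foot in the frame of packer_a_center between -0.052 and 0.052 m and y of stand_foot in the frame of packer_a_center between -0.018 and 0.018 m and height (world z) of packer_a_center below 0.02 m and angle between packer_a_center's own z axis and vertical below 0.1 rad) or (x of stand_foot in the frame of packer_b_center between -0.052 and 0.052 m and y of stand_foot in the frame of packer_b_center between -0.018 and 0.018 m and height (world z) of packer_b_center below 0.02 m and angle between packer_b_center's own z axis and vertical below 0.1 rad))), for 0.2 s.
2. the wedge is under the foot, its nose past the foot's axis, over a packer (((x of stand_foot in the frame of packer_a_center between -0.052 and 0.052 m and y of stand_foot in the frame of packer_a_center between -0.018 and 0.018 m and height (world z) of packer_a_center below 0.02 m and angle between packer_a_center's own z axis and vertical below 0.1 rad) or (x of stand_foot in the frame of packer_b_center between -0.052 and 0.052 m and y of stand_foot in the frame of packer_b_center between -0.018 and 0.018 m and height (world z) of packer_b_center below 0.02 m and angle between packer_b_center's own z axis and vertical below 0.1 rad)) and x of stand_foot in the frame of wedge_center between -0.05 and 0.064 m and y of stand_foot in the frame of wedge_center between -0.018 and 0.018 m and angle between wedge_center's own z axis and vertical below 0.1 rad), for 0.2 s.
3. the rubber pad is pressed down with over 8.5 N and the stand's corner dips less than 2 mm (contact force between the fingers and stand above 8.5 N and height (world z) of cap_top between 0.11 and 0.114 m and x of stand_foot in the frame of wedge_center between -0.05 and 0.064 m and y of stand_foot in the frame of wedge_center between -0.018 and 0.018 m and angle between wedge_center's own z axis and vertical below 0.1 rad), for 0.25 s.
At the end, for the whole second after the job is handed in: A packer and the wedge lie under the short foot (foot axis within 18 mm of their centre lines, packer end 8 mm and wedge nose 6 mm past it), the wedge bears on the foot with over 0.3 N, the stand's corner is within 2 mm of its rest height (pad point at 112 mm), all at rest and let go (all of step 2 and height (world z) of cap_top between 0.11 and 0.114 m and contact force between wedge and stand above 0.3 N and linear speed of each of stand, wedge below 0.01 m/s); the robot touches nothing.
It fails at once if the stand is shoved along the bench by more than 15 mm (the short foot, which may also dip, by 26 mm) (distance of stand_left_foot from where it was at the start of the episode above 0.015 m or distance of stand_foot from where it was at the start of the episode above 0.026 m).
It fails at once if the robot bears on the stand with more than 30 N (contact force between any of the fingers, the arm and stand above 30 N).
It fails at once if the stand's corner is jacked up by more than 4 mm (height (world z) of cap_top above 0.116 m).
It fails at once if a bystander is pushed more than 30 mm or the bottle tipped (distance of any of bottle, mallet, tin from where it was at the start of the episode above 0.03 m or angle between bottle's own z axis and vertical above 0.3 rad).
It also fails if it takes over 72 s, if anything falls off the work surface, if the arm or the gripper's body presses on something with over 40 N, if the wrist force passes 120 N, or if a joint passes its speed limit or range.

### The arm

A 7-joint arm with a two-finger parallel gripper is mounted at the origin on the work surface. World frame = base frame: x ahead of the robot, y to its left, z up, the work surface at z = 0. Lengths are in m, angles in rad, forces in N, time in s.
With the tool pointing down it reaches from about 0.4 to 0.9 m from the base axis. Payload 5.5 kg.
Tool frame: the origin (TCP) lies at the very end of the fingers, on their centre line; the grasp point (between the pads) lies 19 mm behind it; z points along the fingers, y is the direction in which the jaws open and shut (so a half turn about z gives the same grasp; the last joint's range is limited). The gripper opens to 85 mm and grips with 20 to 120 N. Pads are 22 mm wide; open, the fingers measure 114 mm over their backs; the gripper's body (76 mm by 85 mm) begins 54 mm behind the grasp point. The pads swing forward as they close: fully open they stand 13 mm farther back than shut.
Start: joints at [0.263, 0.501, -0.427, 1.55, 0.221, 1.138, -0.21], TCP at [0.65, 0, 0.231] pointing down, gripper open.
Joint ranges: [-2.88, 2.88], [-0.31, 2.03], [-1.54, 1.56], [0.2, 2.42], [-1.41, 4.55], [0.19, 2.02], [-2.57, 2.57]. Speed limits (rad/s): [2.57, 2.57, 3.14, 3.14, 3.14, 3.14, 3.14].

### API

Orientations are given as a unit quaternion [x, y, z, w].
In Python, from rig import readout, optics, robot gives the robot as it stands. The module is installed in compiled form; this text tells all that it offers.
- The arm moves only by the tool servo_tool, never from a script. Its argument "commands" is a list of rows, each an object with "offset": the shift along the tool's x, y, z in m, a list of three; "yaw": the turn about the tool's z in rad; "fingers": the closure in counts, from 0 (fully open) to 255 (shut). In form: [{"offset": [tx, ty, tz], "yaw": yaw, "fingers": fingers}, ...]. A call has 1 to 10 rows; each row is the pose to reach, as a shift and turn from the pose commanded when the call began, along the tool's axes at that moment; what a row does not reach only later rows make up. A row lasts 1/10 s, in which the tool goes at most 50 mm and 8.59 degrees, less where a joint would pass 70% of its speed; a pose out of reach is approached as far as the arm can. A call with a gripper value outside its range is refused whole. The fingers move at their own pace and stop on an object; the grip force is fixed at half the most. Time passes only in rows, so rows that repeat a pose let the fingers close. It gives the time, the measured TCP pose, the force and the opening at its end, in the units of the state.
- readout.observe(): the state, without advancing time (a new reading comes with each control period).
- optics.capture(name): name is "scene" or "side" or "wrist"; returns (picture, depth): 400x640x3 uint8, blue, green, red; 400x640 float32, m along the optical axis (not along the pixel's ray), 0 where there is no reading.
- optics.camera_params(name): a dict with "vfov" (degrees; the focal length in pixels is half the picture's height over the tangent of half this angle, whatever the lens; pixels are square), "cx", "cy" (the principal point, pixels), "position" and "rotation" of the camera in the world. Camera axes: x right, y down, z forward; pixel columns grow to the right and rows downward; lengths in m; the calibration is good to about 2 mm. The wrist camera is an equidistant fisheye: a pixel r from the principal point sees the ray r / f radians off the axis. A picture is of the moment at which its call begins: read the wrist's pose just before it. camera_params takes no time and is no camera call; for the wrist camera it gives the pose at the moment of the call.
- robot.close_job(): hands the job in, once; it reports no verdict.
The state is a dict: "t": time; "joint_positions": joint angles; "joint_velocities": joint speeds; "joint_efforts": joint torques, N m; "eef_pos": TCP position; "orientation": TCP orientation; "ft_force": force on the tool from outside, world axes, zero at the start; "ft_torque": the same for the moment, N m; "width": finger opening in m.
Only numpy, scipy, OpenCV 4.12 (cv2) and the standard library are available. Lean on these libraries where they do the work, as an engineer would, in place of code of your own. Each camera call takes 0.05 s, during which the arm holds its last target.

## Working session

There is one attempt and no reset: what is moved stays moved. The work goes in short steps, Python scripts to look and compute and a tool call to move; the robot and the scene stay as the last step left them, time stands still between calls to the robot, and variables do not carry over. Pictures are saved under pics/ and viewed, and the job is handed in when it is done.

Besides the shell and the picture viewer there is one more tool, called as name(argument=value, ...) on one line, values as JSON. servo_tool: Moves the arm, as the interface text tells. Its arguments: {"type":"object","properties":{"commands":{"type":"array","items":{"type":"object","properties":{"offset":{"type":"array","items":{"type":"number"}},"yaw":{"type":"number"},"fingers":{"type":"number"}}}}},"required":["commands"]}

```bash
mkdir -p pics; cat > h.py <<'E'
import numpy as np, cv2
from rig import readout, optics, robot
from scipy.spatial.transform import Rotation as R
def cam(n):
    p=optics.camera_params(n); f=200/np.tan(np.radians(p['vfov'])/2)
    r=np.array(p['rotation']); 
    if r.size==4: r=R.from_quat(r).as_matrix()
    return dict(f=f,cx=p['cx'],cy=p['cy'],t=np.array(p['position']),R=r.reshape(3,3))
def ray(c,u,v,fish=False):
    u=np.asarray(u,float);v=np.asarray(v,float)
    x=(u-c['cx'])/c['f'];y=(v-c['cy'])/c['f']
    if fish:
        r=np.hypot(x,y)+1e-12; d=np.stack([np.sin(r)*x/r,np.sin(r)*y/r,np.cos(r)],-1)
    else: d=np.stack([x,y,np.ones_like(x)],-1)
    return d@c['R'].T
def onz(c,u,v,z,fish=False):
    d=ray(c,u,v,fish); s=(z-c['t'][2])/d[...,2]; return c['t']+s[...,None]*d
def proj(c,P,fish=False):
    q=(np.asarray(P)-c['t'])@c['R']
    if fish:
        rr=np.hypot(q[...,0],q[...,1]);th=np.arctan2(rr,q[...,2]);return np.stack([c['cx']+c['f']*th*q[...,0]/rr,c['cy']+c['f']*th*q[...,1]/rr],-1)
    return np.stack([c['cx']+c['f']*q[...,0]/q[...,2],c['cy']+c['f']*q[...,1]/q[...,2]],-1)
def pts(c,depth):
    v,u=np.mgrid[0:400,0:640]; return c['t']+ray(c,u,v)*depth[...,None]
def snap(n,name):
    c=cam(n); im,d=optics.capture(n); cv2.imwrite(f'pics/{name}.png',im); np.savez(f'pics/{name}.npz',im=im,d=d,**c); return c,im,d
def load(name):
    z=np.load(f'pics/{name}.npz'); return {k:z[k] for k in ['f','cx','cy','t','R']},z['im'],z['d']
E
python3 - <<'E'
from h import *
print(readout.observe())
for n in ['scene','side','wrist']:
    c,im,d=snap(n,n+'0'); print(n,c, (d>0).mean())
E
```

```text
{'t': 0.0, 'joint_positions': array([ 0.26317692,  0.5018739 , -0.42674664,  1.55145787,  0.22081177,
        1.13834764, -0.21026598]), 'joint_velocities': array([-0.0006057 ,  0.00047103,  0.00025322, -0.00092176,  0.00074549,
       -0.00121892, -0.00034567]), 'joint_efforts': array([ 1.57038257e-04, -5.69523740e+01, -5.81651285e+00, -2.80938792e+01,
        1.07328620e-02,  1.20940185e-02,  1.30241034e-05]), 'eef_pos': array([ 6.49282596e-01, -6.36318683e-05,  2.30235842e-01]), 'orientation': array([ 7.07078347e-01,  7.07134486e-01, -7.06754507e-04, -7.28607882e-04]), 'ft_force': array([ 0.24974108, -1.02673813, -0.12505353]), 'ft_torque': array([-0.01060643, -0.00294929,  0.00148872]), 'width': 0.08546310271539038}
scene {'f': np.float64(373.6870456548962), 'cx': 320.81472751658384, 'cy': 204.87879431396948, 't': array([ 1.05588808, -0.8260436 ,  0.97129394]), 'R': array([[ 0.82046259,  0.40224879, -0.40624752],
       [ 0.57166935, -0.56986295,  0.59029685],
       [ 0.00594078, -0.71655574, -0.69750454]])} 0.99594140625
side {'f': np.float64(512.4425319465818), 'cx': 318.02040403608623, 'cy': 197.09057048435199, 't': array([ 0.10937265, -1.08109468,  0.95429415]), 'R': array([[ 0.91477864, -0.2429887 ,  0.32270193],
       [-0.40393623, -0.55803661,  0.72486596],
       [ 0.00394525, -0.7934429 , -0.60863191]])} 0.996171875
wrist {'f': np.float64(309.70691628693146), 'cx': 318.79312379924244, 'cy': 195.70770430211599, 't': array([0.64973112, 0.07907488, 0.37200883]), 'R': array([[ 9.99996606e-01,  8.66170815e-05, -2.60380919e-03],
       [-7.25237424e-04, -9.50686204e-01, -3.10153536e-01],
       [-2.50227007e-03,  3.10154372e-01, -9.50682915e-01]])} 0.99579296875
```

View pics/scene0.png

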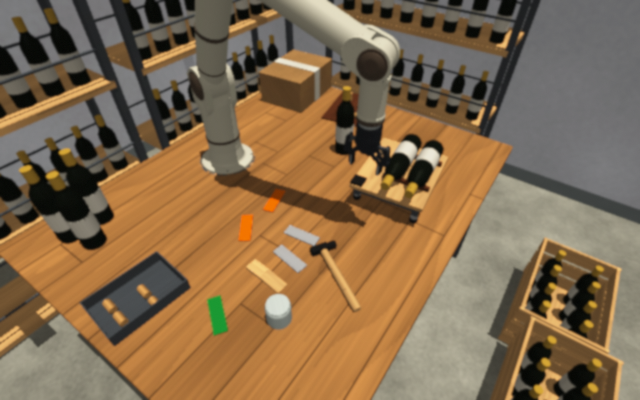

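View pics/side0.png

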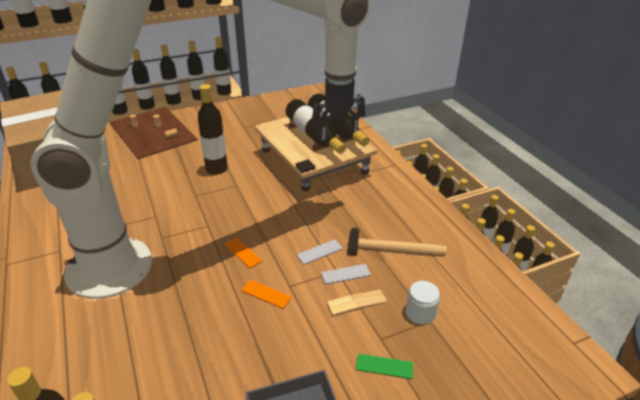

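View pics/wrist0.png

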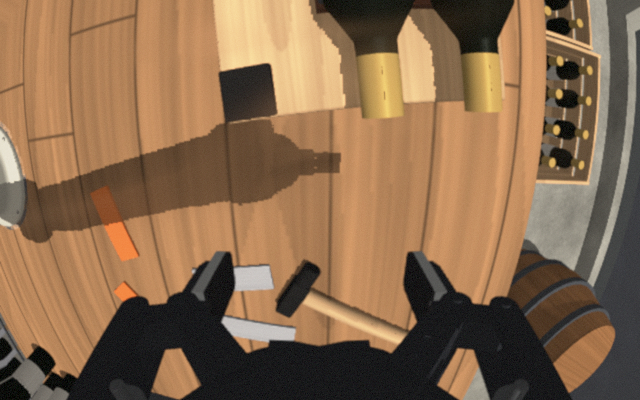

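Scene and side views show two grey packers at side px (320,252) and (346,274), the wedge at (357,302) and the black pad at (305,166). In the wrist view the pad is at (248,92). The mallet head (353,240) is close to a packer, and the tin is at (423,303).

```bash
cat > seg.py <<'E'
from h import *
def rects(name,seeds,z,tol=22,fish=False):
    c,im,d=load(name)
    out=[]
    hsv=cv2.cvtColor(im,cv2.COLOR_BGR2HSV)
    lab=cv2.cvtColor(im,cv2.COLOR_BGR2LAB).astype(float)
    for (u,v),zz in zip(seeds,z):
        ref=np.median(lab[v-2:v+3,u-2:u+3].reshape(-1,3),0)
        m=(np.linalg.norm(lab-ref,axis=2)<tol).astype(np.uint8)
        n,l=cv2.connectedComponents(m,connectivity=4); m=(l==l[v,u]).astype(np.uint8)
        cs,_=cv2.findContours(m,0,cv2.CHAIN_APPROX_NONE)
        k=max(cs,key=len)[:,0].astype(float)
        P=onz(c,k[:,0],k[:,1],zz,fish)[:,:2]
        (cx,cy),(w,h),a=cv2.minAreaRect((P*1000).astype(np.float32))
        if w<h: w,h,a=h,w,a+90
        out.append((cx,cy,w,h,a)); print(name,(u,v),m.sum(),np.round([cx,cy,w,h,a],1))
    return out
if __name__=='__main__':
    rects('scene0',[(302,236),(290,258),(266,275),(358,180)],[.006,.006,.008,.112])
    rects('side0',[(320,252),(346,274),(357,302),(305,166)],[.006,.006,.008,.112])
    rects('wrist0',[(248,92)],[.112],fish=True)
E
python3 seg.py
python3 - <<'E'
from h import *
for n,b in [('side0',(190,130,460,340)),('scene0',(220,150,460,330))]:
    im=cv2.imread(f'pics/{n}.png')[b[1]:b[3],b[0]:b[2]]; cv2.imwrite(f'pics/{n}z.png',cv2.resize(im,None,fx=2.9,fy=2.8,interpolation=cv2.INTER_CUBIC))
E
```

```text
scene0 (302, 236) 276 [ 521.8 -166.4  117.1   36.8    6.3]
scene0 (290, 258) 331 [ 550.4 -268.2  117.6   37.2  171. ]
scene0 (266, 275) 472 [ 532.8 -361.7  144.7   40.7  174.7]
scene0 (358, 180) 73 [590.7  78.6  39.8  34.5  89.6]
side0 (320, 252) 427 [ 520.4 -168.   117.7   38.     6.7]
side0 (346, 274) 482 [ 548.7 -269.5  117.7   37.8  169.8]
side0 (357, 302) 699 [ 530.8 -363.2  135.7   42.3  173.8]
side0 (305, 166) 130 [580.5  74.5  45.4  43.5  97. ]
wrist0 (248, 92) 2374 [588.7  84.7  44.8  44.7  96.4]
```

View pics/side0z.png

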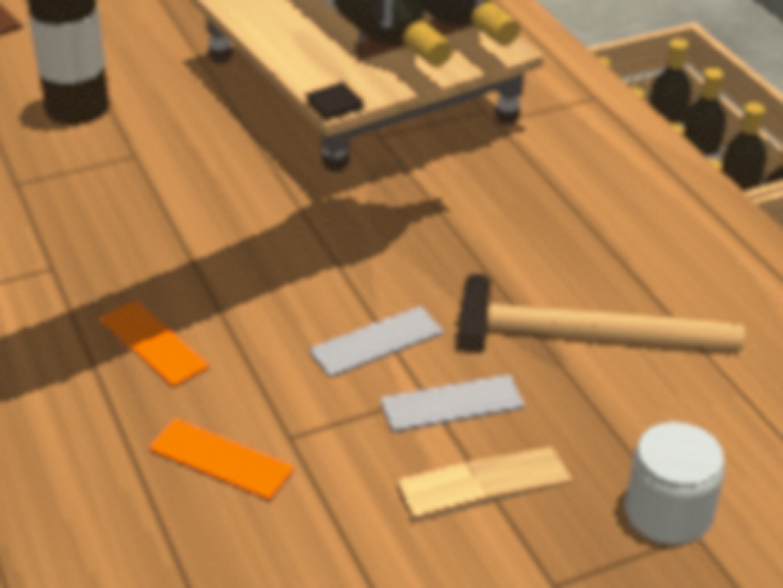

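View pics/scene0z.png

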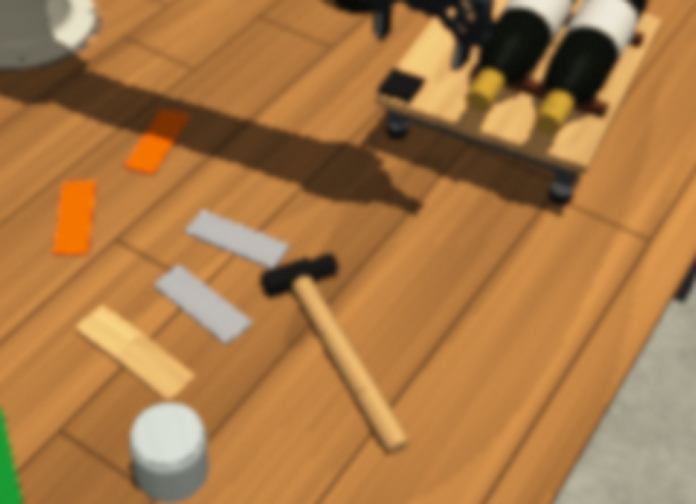

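servo_tool(commands=[{"offset":[0.04,-0.06,0],"yaw":-0.15,"fingers":255},{"offset":[0.08,-0.1,0],"yaw":-0.3,"fingers":255},{"offset":[0.084,-0.13,0],"yaw":-0.45,"fingers":255},{"offset":[0.084,-0.14,0],"yaw":-0.6,"fingers":255},{"offset":[0.084,-0.14,0],"yaw":-0.75,"fingers":255},{"offset":[0.084,-0.14,0],"yaw":-0.9,"fingers":255},{"offset":[0.084,-0.14,0],"yaw":-1.05,"fingers":255},{"offset":[0.084,-0.14,0],"yaw":-1.2,"fingers":255},{"offset":[0.084,-0.14,0],"yaw":-1.35,"fingers":255},{"offset":[0.084,-0.14,0],"yaw":-1.5,"fingers":255}])

```text
t: 1.15
eef_pos: [0.5098, 0.0839, 0.2311]
orientation: [0.032, 0.999, -0.0, -0.0]
ft_force: [0.6, -0.0, 0.4]
width: -0.0002
```

servo_tool(commands=[{"offset":[0,0,0],"yaw":-0.1,"fingers":255},{"offset":[0,0,0],"yaw":-0.18,"fingers":255},{"offset":[0,0,0],"yaw":-0.18,"fingers":255},{"offset":[0,0,0],"yaw":-0.18,"fingers":255}])

```text
t: 1.55
eef_pos: [0.5099, 0.0839, 0.2312]
orientation: [-0.053, 0.999, 0.0, -0.0]
ft_force: [0.1, -0.9, -0.0]
width: -0.0002
```

```bash
python3 - <<'E'
from h import *
s=readout.observe(); print(s['eef_pos'],s['orientation'],s['ft_force'])
c,im,d=snap('wrist','w1'); snap('scene','s1'); snap('side','d1')
cp=proj(c,[.5887,.0847,.112],True); print(cp)
E
```

```text
[0.50987208 0.08390256 0.23115975] [-5.34182731e-02  9.98572212e-01  3.66681669e-05 -1.52391775e-04] [ 0.08194144 -0.93453808 -0.03886196]
[311.55698483 266.96637706]
```

View pics/w1.png

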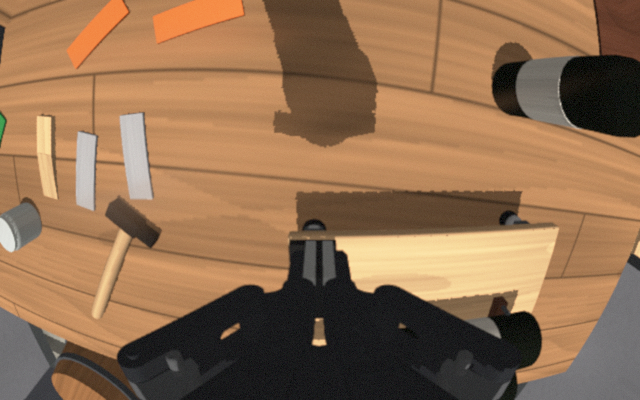

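View pics/d1.png

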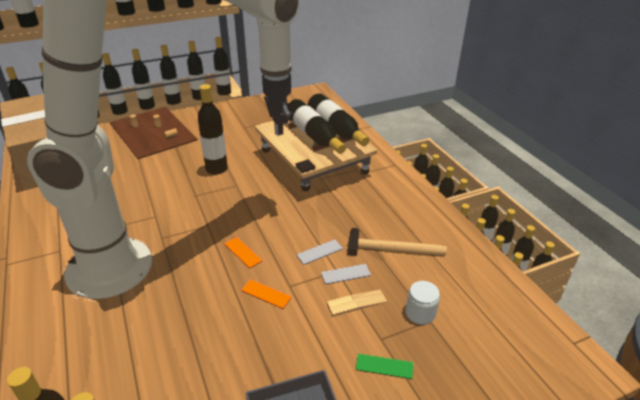

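Wrist view w1: front board edge runs (290,238)–(557,228), the short foot shows at (314,227), and the gripper covers the pad. All three shims lie left of the stand at (137,157), (86,170) and (47,157).

```bash
python3 - <<'E'
from seg import *
c,im,d=load('w1'); print(c['t'])
for p in [(290,238),(557,228)]: print(onz(c,*p,.1,True))
rects('scene0',[(302,236),(290,258)],[.006,.006])
rects('w1',[(137,157),(86,170),(47,175),(46,135)],[.006,.006,.006,.01],fish=True)
rects('w1',[(137,157),(86,170)],[.006,.006],tol=35,fish=True)
for n,(u,v) in [('scene0',(358,180)),('d1',(305,166)),('s1',(358,180))]:
    c,im,d=load(n); P=pts(c,d)
    m=(im.max(2)<70)&(abs(P[...,2]-.112)<.008)&(np.hypot(P[...,0]-.588,P[...,1]-.083)<.045)
    Q=P[m][:,:2]; r=cv2.minAreaRect((Q*1000).astype(np.float32)); print(n,m.sum(),r,np.median(P[m][:,2]))
# wedge heights
for n in ['side0','scene0']:
    c,im,d=load(n);P=pts(c,d); 
    m=(abs(P[...,0]-.532)<.075)&(abs(P[...,1]+.362)<.012)
    x=P[m][:,0];z=P[m][:,2]
    print(n,[round(float(np.median(z[(x>a)&(x<a+.02)])*1000),1) for a in np.arange(.465,.6,.02)])
b=im=None
im=cv2.imread('pics/w1.png')[190:270,250:400]; cv2.imwrite('pics/w1z.png',cv2.resize(im,None,fx=5,fy=5,interpolation=cv2.INTER_CUBIC))
E
```

```text
[0.43079491 0.07485204 0.3728259 ]
[0.56535893 0.06098191 0.1       ]
[0.52959548 0.3789586  0.1       ]
scene0 (302, 236) 276 [ 521.8 -166.4  117.1   36.8    6.3]
scene0 (290, 258) 331 [ 550.4 -268.2  117.6   37.2  171. ]
w1 (137, 157) 1845 [ 521.1 -168.1  117.4   38.4    6.3]
w1 (86, 170) 1263 [ 549.1 -268.6  117.6   38.4  170.8]
w1 (47, 175) 1081 [ 531.6 -367.7  137.7   43.4  179.3]
w1 (46, 135) 795 [ 529.2 -364.9  132.6   37.5  174.1]
w1 (137, 157) 1928 [ 521.7 -168.4  119.4   40.     6.4]
w1 (86, 170) 1318 [ 549.1 -269.3  118.7   40.1  170.8]
scene0 86 ((590.3661499023438, 81.74160766601562), (38.69340896606445, 38.065223693847656), 5.279933452606201) 0.11225713905473361
d1 116 ((583.5906982421875, 79.65762329101562), (41.43247604370117, 41.245574951171875), 6.076781272888184) 0.10996932622894168
s1 87 ((589.91796875, 80.50485229492188), (40.46001434326172, 38.70557403564453), 7.8150410652160645) 0.11193506008398679
side0 [11.0, 10.8, 11.1, 9.3, 7.1, 5.0, 2.4]
scene0 [12.5, 12.2, 11.8, 11.3, 8.6, 5.9, 3.5]
```

View pics/w1z.png

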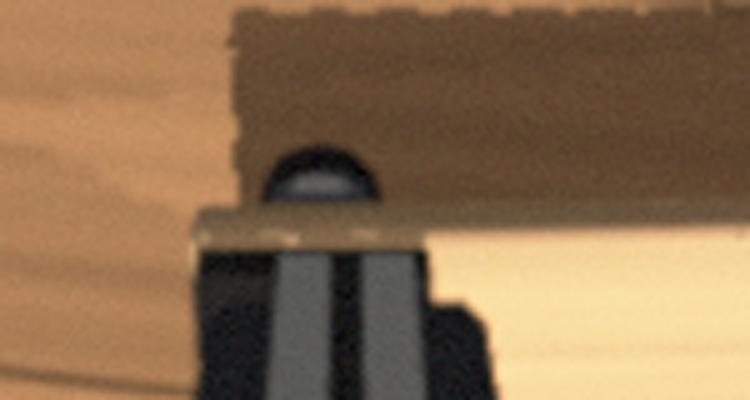

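servo_tool(commands=[{"offset":[-0.04,-0.004,0.02],"yaw":-0.005,"fingers":255},{"offset":[-0.078,-0.008,0.05],"yaw":-0.005,"fingers":255},{"offset":[-0.078,-0.008,0.09],"yaw":-0.005,"fingers":255},{"offset":[-0.078,-0.008,0.109],"yaw":-0.005,"fingers":255},{"offset":[-0.078,-0.008,0.109],"yaw":-0.005,"fingers":255},{"offset":[-0.078,-0.008,0.109],"yaw":-0.005,"fingers":255}])

```text
t: 2.3
eef_pos: [0.5885, 0.085, 0.1226]
orientation: [-0.057, 0.998, 0.0, -0.0]
ft_force: [0.7, -0.3, 0.0]
width: -0.0
```

servo_tool(commands=[{"offset":[0,0,0.004],"yaw":0,"fingers":255},{"offset":[0,0,0.007],"yaw":0,"fingers":255},{"offset":[0,0,0.01],"yaw":0,"fingers":255},{"offset":[0,0,0.01],"yaw":0,"fingers":255}])

```text
t: 2.7
eef_pos: [0.5884, 0.0844, 0.1125]
orientation: [-0.057, 0.998, -0.0, 0.0]
ft_force: [-0.3, -1.2, 0.8]
width: -0.0002
```

servo_tool(commands=[{"offset":[0,0,0.002],"yaw":0,"fingers":255},{"offset":[0,0,0.002],"yaw":0,"fingers":255}])

```text
t: 2.9
eef_pos: [0.5887, 0.0845, 0.1105]
orientation: [-0.057, 0.998, -0.0, 0.0]
ft_force: [-0.1, -0.9, 2.1]
width: -0.0004
```

servo_tool(commands=[{"offset":[0,0,0.003],"yaw":0,"fingers":255},{"offset":[0,0,0.003],"yaw":0,"fingers":255},{"offset":[0,0,0.003],"yaw":0,"fingers":255}])

```text
t: 3.2
eef_pos: [0.5887, 0.0845, 0.1083]
orientation: [-0.057, 0.998, -0.0, 0.0]
ft_force: [-2.4, -1.5, 9.9]
width: -0.0003
```

servo_tool(commands=[{"offset":[0,0,0.003],"yaw":0,"fingers":255},{"offset":[0,0,0.003],"yaw":0,"fingers":255},{"offset":[0,0,0.003],"yaw":0,"fingers":255}])

```text
t: 3.5
eef_pos: [0.5876, 0.0833, 0.1048]
orientation: [-0.057, 0.998, -0.001, -0.001]
ft_force: [-4.3, -4.1, 10.9]
width: 0.0001
```

servo_tool(commands=[{"offset":[0,0,0.003],"yaw":0,"fingers":255},{"offset":[0,0,0.003],"yaw":0,"fingers":255},{"offset":[0,0,0.003],"yaw":0,"fingers":255}])

```text
t: 3.8
eef_pos: [0.5874, 0.0828, 0.1016]
orientation: [-0.057, 0.998, -0.001, -0.001]
ft_force: [-4.7, -3.0, 11.3]
width: 0.0001
```

servo_tool(commands=[{"offset":[0,0,0.002],"yaw":0,"fingers":255},{"offset":[0,0,0.002],"yaw":0,"fingers":255},{"offset":[0,0,0.002],"yaw":0,"fingers":255}])

```text
t: 4.1
eef_pos: [0.5867, 0.0822, 0.0994]
orientation: [-0.056, 0.998, -0.002, -0.002]
ft_force: [-6.1, -4.7, 10.8]
width: 0.0
```

servo_tool(commands=[{"offset":[0.002,-0.0015,0.001],"yaw":0,"fingers":255},{"offset":[0.004,-0.003,0.002],"yaw":0,"fingers":255},{"offset":[0.004,-0.003,0.002],"yaw":0,"fingers":255}])

```text
t: 4.4
eef_pos: [0.585, 0.0805, 0.0978]
orientation: [-0.057, 0.998, -0.0, 0.0]
ft_force: [-1.3, -1.5, 5.5]
width: 0.0002
```

servo_tool(commands=[{"offset":[0.0015,-0.001,0.002],"yaw":0,"fingers":255},{"offset":[0.0015,-0.001,0.002],"yaw":0,"fingers":255},{"offset":[0.0015,-0.001,0.002],"yaw":0,"fingers":255}])

```text
t: 4.7
eef_pos: [0.5842, 0.0798, 0.0959]
orientation: [-0.057, 0.998, -0.0, 0.001]
ft_force: [0.1, -1.0, 5.6]
width: -0.0003
```

servo_tool(commands=[{"offset":[0.001,-0.0007,0.0015],"yaw":0,"fingers":255},{"offset":[0.001,-0.0007,0.0015],"yaw":0,"fingers":255},{"offset":[0.001,-0.0007,0.0015],"yaw":0,"fingers":255}])

```text
t: 5.0
eef_pos: [0.5841, 0.0796, 0.0949]
orientation: [-0.057, 0.998, 0.0, 0.002]
ft_force: [1.4, -0.4, 8.2]
width: 0.0002
```

servo_tool(commands=[{"offset":[0.001,-0.0007,0.0015],"yaw":0,"fingers":255},{"offset":[0.001,-0.0007,0.0015],"yaw":0,"fingers":255},{"offset":[0.001,-0.0007,0.0015],"yaw":0,"fingers":255}])

```text
t: 5.3
eef_pos: [0.584, 0.0796, 0.0941]
orientation: [-0.057, 0.998, 0.001, 0.003]
ft_force: [1.2, -0.4, 10.4]
width: 0.0003
```

servo_tool(commands=[{"offset":[0.001,-0.0007,0.0015],"yaw":0,"fingers":255},{"offset":[0.001,-0.0007,0.0015],"yaw":0,"fingers":255},{"offset":[0.001,-0.0007,0.0015],"yaw":0,"fingers":255}])

```text
t: 5.6
eef_pos: [0.584, 0.0795, 0.0934]
orientation: [-0.057, 0.998, 0.001, 0.004]
ft_force: [2.4, 1.3, 11.2]
width: 0.0002
```

Landed: the force rises by about 3.5 N/mm below 95 mm, which puts the gap at about 15 mm. That calls for one packer and leaves about 9 mm for the wedge.

servo_tool(commands=[{"offset":[-0.003,0.002,-0.01],"yaw":0,"fingers":255},{"offset":[-0.004,0.003,-0.02],"yaw":0,"fingers":255},{"offset":[-0.004,0.003,-0.06],"yaw":0,"fingers":200},{"offset":[0.04,0.003,-0.1],"yaw":0,"fingers":100},{"offset":[0.09,0.003,-0.1],"yaw":0,"fingers":100},{"offset":[0.09,0.003,-0.1],"yaw":0,"fingers":100}])

```text
t: 6.2
eef_pos: [0.4848, 0.0698, 0.1905]
orientation: [-0.058, 0.998, -0.002, -0.003]
ft_force: [0.6, 0.4, 0.0]
width: 0.0519
```

```bash
python3 - <<'E'
from seg import *
s=readout.observe(); print(s['eef_pos'],s['orientation'],s['width'],s['ft_force'])
c,im,d=snap('wrist','w2'); snap('scene','s2');snap('side','d2')
E
```

```text
[0.48479995 0.06984689 0.19050067] [-0.05814421  0.99830355 -0.00168959 -0.00253166] 0.051900733700104576 [0.57109726 0.43405032 0.03155056]
```

View pics/w2.png

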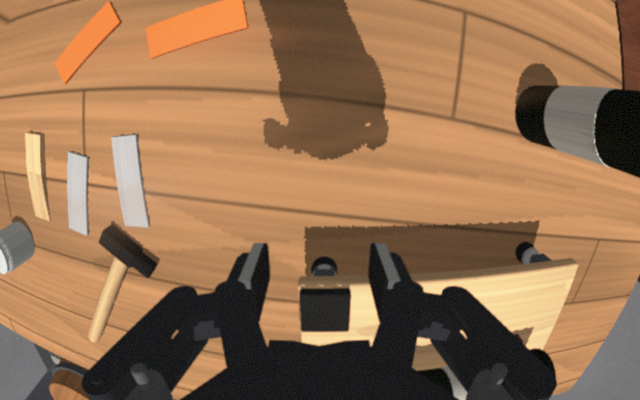

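w2 shows the pad at (325,309), the foot at (323,267), and the shims and mallet undisturbed.

```bash
python3 - <<'E'
from seg import *
rects('w2',[(325,309),(130,180),(78,195)],[.112,.006,.006],fish=True,tol=28)
c,im,d=load('w2')
a=onz(c,304,278,.1,True);b=onz(c,572,262,.1,True);print(a,b,np.degrees(np.arctan2(-(b-a)[0],(b-a)[1])))
for n in ['d2','s2']:
    c,im,d=load(n); P=pts(c,d)
    m=(im.max(2)<70)&(abs(P[...,2]-.112)<.008)&(np.hypot(P[...,0]-.588,P[...,1]-.083)<.045)
    print(n,m.sum(),cv2.minAreaRect((P[m][:,:2]*1000).astype(np.float32)))
R_=R.from_quat(readout.observe()['orientation']).as_matrix(); print(R_)
E
```

```text
w2 (325, 309) 1972 [583.2  85.7  49.6  43.1   7.3]
w2 (130, 180) 2130 [ 521.  -168.2  118.    39.     6.1]
w2 (78, 195) 1403 [ 549.  -268.9  118.1   38.7  171.3]
[0.55803819 0.06437279 0.1       ] [0.52633333 0.36793521 0.1       ] 5.962505344181106
d2 119 ((586.873779296875, 78.82489013671875), (42.029457092285156, 46.661293029785156), 6.774537563323975)
s2 87 ((592.6323852539062, 82.14192199707031), (38.911277770996094, 38.5274772644043), 6.833217144012451)
[[-9.93515210e-01 -1.13696938e-01  7.30929215e-04]
 [-1.13697546e-01  9.93515042e-01 -8.53535170e-04]
 [-6.29144835e-04 -9.31105032e-04 -9.99999369e-01]]
```

servo_tool(commands=[{"offset":[0.006,-0.05,0],"yaw":0.003,"fingers":80},{"offset":[0.012,-0.1,0.02],"yaw":0.003,"fingers":80},{"offset":[0.02,-0.15,0.06],"yaw":0.003,"fingers":80},{"offset":[0.028,-0.195,0.1],"yaw":0.003,"fingers":80},{"offset":[0.031,-0.235,0.13],"yaw":0.003,"fingers":80},{"offset":[0.031,-0.24,0.16],"yaw":0.003,"fingers":80},{"offset":[0.031,-0.24,0.173],"yaw":0.003,"fingers":80},{"offset":[0.031,-0.24,0.173],"yaw":0.003,"fingers":80}])

```text
t: 7.15
eef_pos: [0.4858, -0.1724, 0.014]
orientation: [-0.054, 0.999, 0.002, -0.003]
ft_force: [-0.4, 0.4, -0.1]
width: 0.0585
```

```bash
python3 - <<'E'
from h import *
s=readout.observe(); print(s['eef_pos'],s['orientation'],s['width'],s['ft_force'])
snap('wrist','w3')
E
```

```text
[ 0.48579927 -0.17238626  0.01399872] [-0.05418943  0.99852586  0.00153696 -0.00269364] 0.058501819732668776 [-0.44819209  0.36914373 -0.07395178]
```

View pics/w3.png

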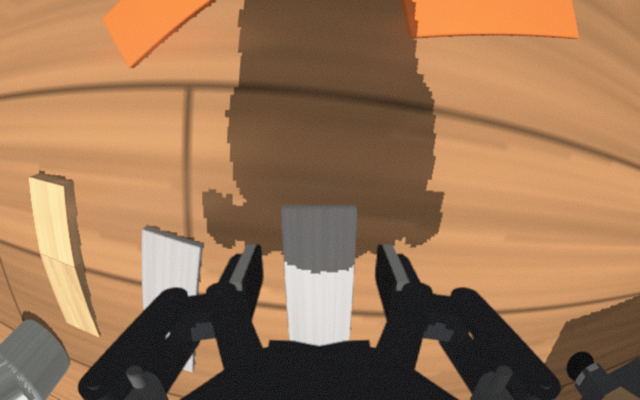

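w3 shows the packer centred between the open fingers, its near end at (319,206). Next I descend.

servo_tool(commands=[{"offset":[0.004,0,0.006],"yaw":0,"fingers":80},{"offset":[0.005,0,0.01],"yaw":0,"fingers":80},{"offset":[0.005,0,0.012],"yaw":0,"fingers":80},{"offset":[0.005,0,0.012],"yaw":0,"fingers":80}])

```text
t: 7.6
eef_pos: [0.4829, -0.1721, 0.0063]
orientation: [-0.056, 0.998, -0.0, 0.0]
ft_force: [0.1, -0.0, -0.5]
width: 0.0585
```

servo_tool(commands=[{"offset":[0,0,0.003],"yaw":0,"fingers":80},{"offset":[0,0,0.0045],"yaw":0,"fingers":80},{"offset":[0,0,0.0045],"yaw":0,"fingers":80}])

```text
t: 7.9
eef_pos: [0.4824, -0.1722, 0.0012]
orientation: [-0.056, 0.998, 0.0, -0.0]
ft_force: [0.4, -0.6, -0.6]
width: 0.0588
```

servo_tool(commands=[{"offset":[0,0,0],"yaw":0,"fingers":255},{"offset":[0,0,0],"yaw":0,"fingers":255},{"offset":[0,0,0],"yaw":0,"fingers":255},{"offset":[0,0,0],"yaw":0,"fingers":255},{"offset":[0,0,0],"yaw":0,"fingers":255}])

```text
t: 8.4
eef_pos: [0.4826, -0.1723, 0.0018]
orientation: [-0.055, 0.998, -0.0, 0.0]
ft_force: [-2.1, -0.4, 6.6]
width: 0.0375
```

servo_tool(commands=[{"offset":[0,0,-0.01],"yaw":0,"fingers":255},{"offset":[0,0,-0.025],"yaw":0,"fingers":255},{"offset":[0,0,-0.04],"yaw":0,"fingers":255},{"offset":[0,0,-0.04],"yaw":0,"fingers":255}])

```text
t: 8.8
eef_pos: [0.4844, -0.1728, 0.044]
orientation: [-0.056, 0.998, -0.001, 0.002]
ft_force: [0.9, -0.4, -3.0]
width: 0.037
```

```bash
python3 - <<'E'
from h import *
s=readout.observe(); print(s['eef_pos'],s['orientation'],s['width'],s['ft_force'])
snap('wrist','w4');snap('side','d4')
im=cv2.imread('pics/d4.png')[150:320,200:440]; cv2.imwrite('pics/d4z.png',cv2.resize(im,None,fx=3.2,fy=3.2,interpolation=cv2.INTER_CUBIC))
E
```

```text
[ 0.48443551 -0.17284112  0.043957  ] [-5.55239533e-02  9.98454761e-01 -9.48536370e-04  2.06892337e-03] 0.037012052133084096 [ 0.85288145 -0.37206843 -3.02149679]
```

View pics/w4.png

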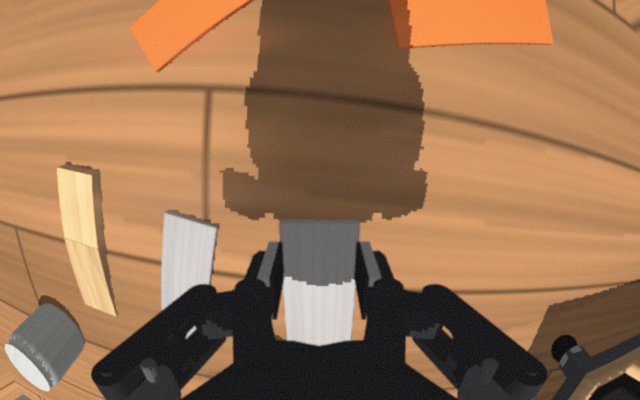

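View pics/d4z.png

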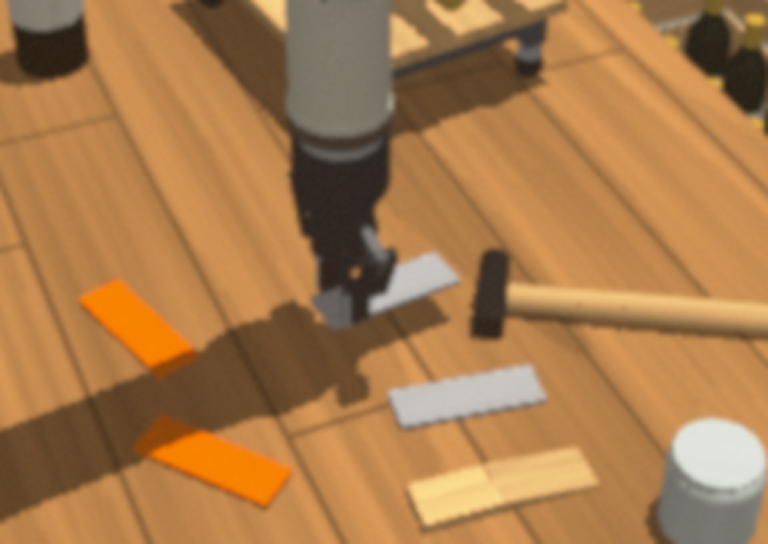

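The packer is lifted (grey far part at d4z (430,280)). I'll check its tilt from depth.

```bash
python3 - <<'E'
from h import *
for n,fish in [('d4',0),('w4',1)]:
    c,im,d=load(n)
    if fish:
        v,u=np.mgrid[0:400,0:640]; r=ray(c,u,v,True); ax=r@c['R'][:,2]; P=c['t']+r*(d/ax)[...,None]
    else: P=pts(c,d)
    hsv=cv2.cvtColor(im,cv2.COLOR_BGR2HSV)
    m=(hsv[...,1]<40)&(hsv[...,2]>110)&(P[...,2]>.025)&(P[...,2]<.08)&(abs(P[...,1]+.168)<.05)&(P[...,0]>.42)&(P[...,0]<.6)
    if fish: m=(abs(P[...,1]+.172)<.014)&(P[...,0]<.52)&(P[...,0]>.42)&(P[...,2]>.02)&(P[...,2]<.07)
    Q=P[m]; print(n,len(Q)); 
    for a in np.arange(.42,.6,.02):
        q=Q[(Q[:,0]>a)&(Q[:,0]<a+.02)]
        if len(q)>5: print(round(a,2),np.median(q,0).round(4),q[:,1].min().round(3),q[:,1].max().round(3))
E
```

```text
d4 231
0.5 [ 0.5107 -0.1857  0.0461] -0.192 -0.175
0.52 [ 0.532  -0.1788  0.0454] -0.191 -0.156
0.54 [ 0.5492 -0.1682  0.0456] -0.189 -0.148
0.56 [ 0.5699 -0.1673  0.0447] -0.187 -0.145
w4 4993
0.46 [ 0.4704 -0.1717  0.0471] -0.186 -0.158
0.48 [ 0.4895 -0.1721  0.0469] -0.186 -0.158
0.5 [ 0.5096 -0.172   0.0465] -0.186 -0.158
```

servo_tool(commands=[{"offset":[0.02,0,-0.03],"yaw":0,"fingers":255},{"offset":[0.02,0.03,-0.03],"yaw":0,"fingers":255},{"offset":[0.015,0.07,-0.03],"yaw":0,"fingers":255},{"offset":[0.01,0.11,-0.03],"yaw":0,"fingers":255},{"offset":[0.005,0.15,-0.03],"yaw":0,"fingers":255},{"offset":[0,0.19,-0.02],"yaw":0,"fingers":255},{"offset":[0,0.22,0],"yaw":0,"fingers":255},{"offset":[0,0.237,0.015],"yaw":0,"fingers":255},{"offset":[0,0.244,0.025],"yaw":0,"fingers":255},{"offset":[0,0.244,0.03],"yaw":0,"fingers":255}])

```text
t: 9.9
eef_pos: [0.4541, 0.0718, 0.0102]
orientation: [-0.057, 0.998, 0.0, -0.001]
ft_force: [0.4, 0.5, -2.1]
width: 0.037
```

servo_tool(commands=[{"offset":[0,0,0.004],"yaw":0,"fingers":255},{"offset":[0,0,0.004],"yaw":0,"fingers":255}])

```text
t: 10.1
eef_pos: [0.4552, 0.0692, 0.0069]
orientation: [-0.055, 0.998, -0.0, -0.0]
ft_force: [0.5, -1.0, -1.6]
width: 0.0369
```

```bash
python3 - <<'E'
from h import *
s=readout.observe(); print(s['eef_pos'],s['orientation'],s['width'],s['ft_force'])
R_=R.from_quat(s['orientation']).as_matrix(); print((np.array([.5115,.0758,.0045])-s['eef_pos'])@R_)
snap('wrist','w5');snap('side','d5')
im=cv2.imread('pics/d5.png')[120:270,200:400]; cv2.imwrite('pics/d5z.png',cv2.resize(im,None,fx=3.8,fy=3.8,interpolation=cv2.INTER_CUBIC))
E
```

```text
[0.45522521 0.06922786 0.00691831] [-5.49204622e-02  9.98490611e-01 -2.54824182e-04 -4.22530183e-04] 0.036886180664528485 [ 0.52525112 -1.03414559 -1.63477014]
[-0.0566582   0.00036165  0.00236875]
```

View pics/w5.png

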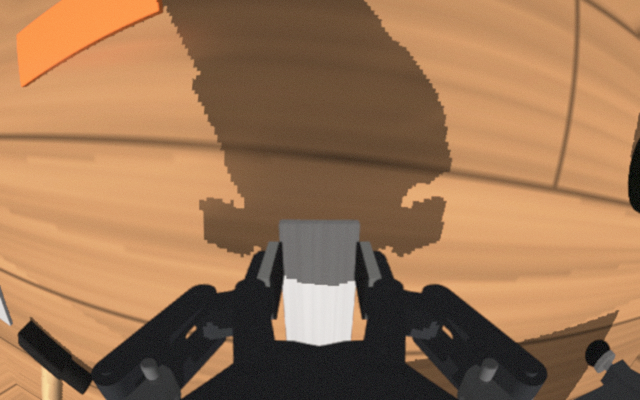

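View pics/d5z.png

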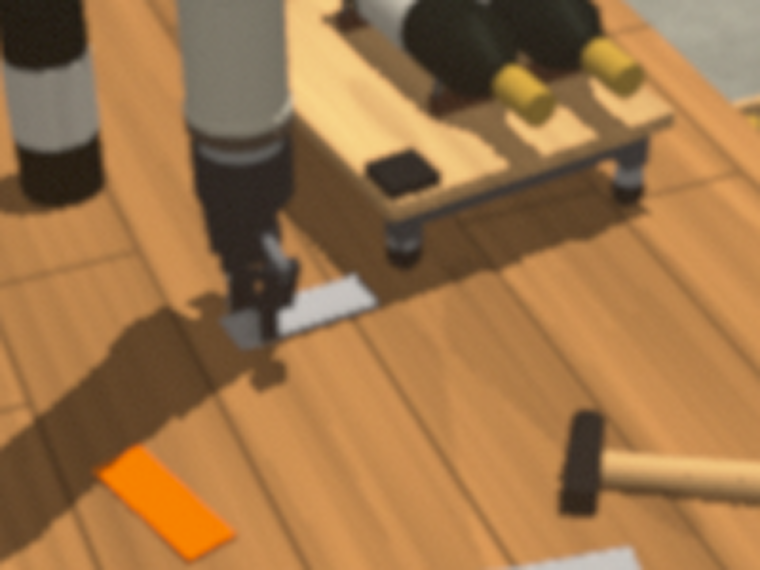

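d5z shows the packer tip at (367,290), aimed at the bench point below the foot (about (403,281)). Now I slide it in.

servo_tool(commands=[{"offset":[-0.01,0,0.002],"yaw":0,"fingers":255},{"offset":[-0.02,0,0.002],"yaw":0,"fingers":255},{"offset":[-0.03,0,0.002],"yaw":0,"fingers":255}])

```text
t: 10.5
eef_pos: [0.487, 0.0735, 0.0056]
orientation: [-0.055, 0.998, 0.0, 0.001]
ft_force: [0.3, 0.7, -2.9]
width: 0.0366
```

servo_tool(commands=[{"offset":[-0.01,0,0],"yaw":0,"fingers":255},{"offset":[-0.018,0,0],"yaw":0,"fingers":255},{"offset":[-0.026,0,0],"yaw":0,"fingers":255},{"offset":[-0.026,0,0],"yaw":0,"fingers":255}])

```text
t: 10.9
eef_pos: [0.5126, 0.0768, 0.0054]
orientation: [-0.055, 0.998, 0.0, 0.001]
ft_force: [-0.3, 0.6, -2.4]
width: 0.037
```

```bash
python3 - <<'E'
from h import *
s=readout.observe(); print(s['eef_pos'],s['orientation'],s['width'],s['ft_force'])
snap('scene','s6');snap('side','d6')
a=cv2.resize(cv2.imread('pics/d6.png')[130:230,240:350],None,fx=3.6,fy=4,interpolation=cv2.INTER_CUBIC)
b=cv2.resize(cv2.imread('pics/s6.png')[140:240,310:420],None,fx=3.6,fy=4,interpolation=cv2.INTER_CUBIC)
cv2.imwrite('pics/x6.png',np.hstack([a,b]))
E
```

```text
[0.51256663 0.07682395 0.00540638] [-5.54007898e-02  9.98463929e-01  3.14297457e-04  6.59975742e-04] 0.03698520691314359 [-0.34031205  0.57914049 -2.39895193]
```

View pics/x6.png

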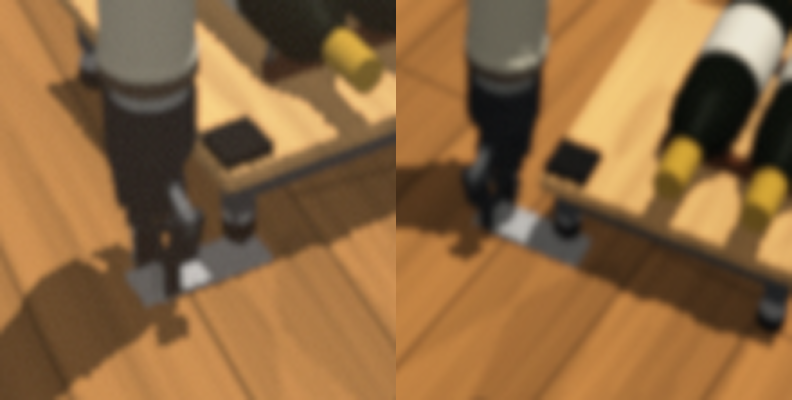

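x6 shows the packer beneath the foot in both views, passing the axis. I set it down and release.

servo_tool(commands=[{"offset":[0,0,0.0025],"yaw":0,"fingers":255},{"offset":[0,0,0.0025],"yaw":0,"fingers":255},{"offset":[0,0,0.0025],"yaw":0,"fingers":80},{"offset":[0,0,0.001],"yaw":0,"fingers":80},{"offset":[0,0,0.0],"yaw":0,"fingers":80},{"offset":[0,0,-0.01],"yaw":0,"fingers":80},{"offset":[0.01,0,-0.03],"yaw":0,"fingers":80},{"offset":[0.04,0,-0.06],"yaw":0,"fingers":80},{"offset":[0.07,0,-0.1],"yaw":0,"fingers":80},{"offset":[0.07,0,-0.1],"yaw":0,"fingers":80}])

```text
t: 12.0
eef_pos: [0.4405, 0.0684, 0.1092]
orientation: [-0.056, 0.998, -0.002, 0.002]
ft_force: [0.6, 0.9, 0.9]
width: 0.0586
```

```bash
python3 - <<'E'
from h import *
s=readout.observe(); print(s['eef_pos'],s['orientation'],s['width'],s['ft_force'])
snap('scene','s7');snap('side','d7');snap('wrist','w7')
a=cv2.resize(cv2.imread('pics/d7.png')[130:230,240:350],None,fx=3.6,fy=4,interpolation=cv2.INTER_CUBIC)
b=cv2.resize(cv2.imread('pics/s7.png')[140:240,310:420],None,fx=3.6,fy=4,interpolation=cv2.INTER_CUBIC)
cv2.imwrite('pics/x7.png',np.hstack([a,b]))
R_=R.from_quat(s['orientation']).as_matrix();g=np.array([.5315,-.3635,0])-.063*np.array([np.cos(-.105),np.sin(-.105),0])
print(g,((g+[0,0,.05])-s['eef_pos'])@R_)
E
```

```text
[0.44050847 0.06844048 0.10924205] [-0.05624771  0.9984133  -0.00160798  0.00211868] 0.05861052336273116 [0.55658555 0.88041937 0.90173007]
[ 0.46884697 -0.35689715  0.        ] [ 0.0198565  -0.42562242  0.06063055]
```

View pics/x7.png

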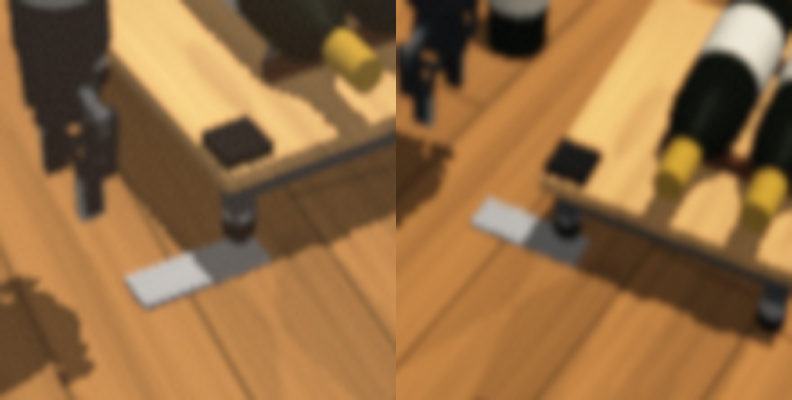

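View pics/w7.png

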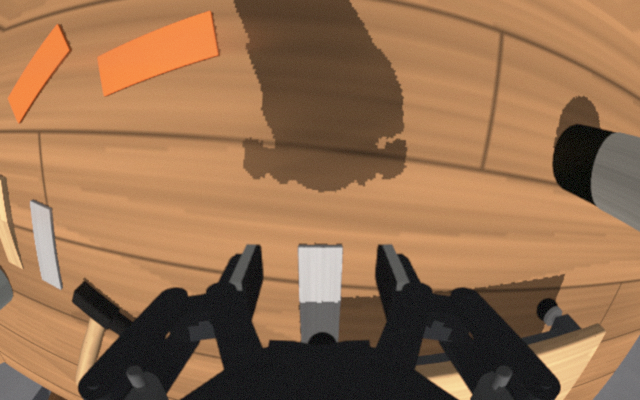

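x7 and w7 show the packer flat and centred under the foot, with the foot at w7 (321,340). Next is the wedge.

servo_tool(commands=[{"offset":[0.003,-0.04,0],"yaw":0.05,"fingers":80},{"offset":[0.005,-0.085,0],"yaw":0.1,"fingers":80},{"offset":[0.008,-0.13,0],"yaw":0.15,"fingers":80},{"offset":[0.01,-0.175,0],"yaw":0.2,"fingers":80},{"offset":[0.012,-0.22,0],"yaw":0.216,"fingers":80},{"offset":[0.014,-0.265,0],"yaw":0.216,"fingers":80},{"offset":[0.016,-0.31,0.01],"yaw":0.216,"fingers":80},{"offset":[0.018,-0.355,0.02],"yaw":0.216,"fingers":80},{"offset":[0.02,-0.4,0.04],"yaw":0.216,"fingers":80},{"offset":[0.02,-0.425,0.06],"yaw":0.216,"fingers":80}])

```text
t: 13.15
eef_pos: [0.468, -0.3613, 0.0428]
orientation: [0.055, 0.999, -0.001, -0.001]
ft_force: [0.2, -1.0, 0.2]
width: 0.0583
```

servo_tool(commands=[{"offset":[0,0,0],"yaw":0,"fingers":80},{"offset":[0,0,0],"yaw":0,"fingers":80}])

```text
t: 13.35
eef_pos: [0.4681, -0.3553, 0.0429]
orientation: [0.053, 0.999, 0.002, -0.001]
ft_force: [1.4, 0.0, 0.5]
width: 0.0586
```

```bash
python3 - <<'E'
from seg import *
s=readout.observe(); print(s['eef_pos'],s['orientation'],s['width'],s['ft_force'])
snap('wrist','w8')
E
```

```text
[ 0.46814102 -0.35530033  0.0428837 ] [ 0.05290438  0.9985976   0.00152251 -0.0012786 ] 0.05863842656442354 [1.38778208 0.04144801 0.49542515]
```

View pics/w8.png

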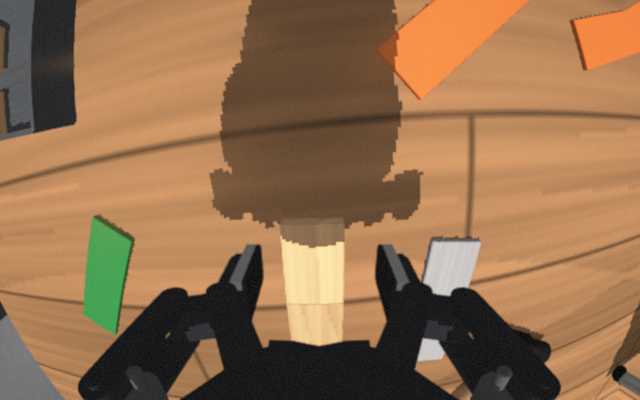

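w8 shows the wedge between the fingers with its tail edge at (280–345, 219), about 5 px left of centre.

```bash
python3 - <<'E'
from seg import *
c,im,d=load('w8'); s=readout.observe(); Rt=R.from_quat(s['orientation']).as_matrix()
for p in [(281,219),(345,219),(288,303),(344,303)]:
    P=onz(c,*p,.011,True); print(P.round(4),((P-s['eef_pos'])@Rt).round(4))
E
```

```text
[ 0.4575 -0.3777  0.011 ] [ 0.0089 -0.0245  0.0329]
[ 0.4617 -0.3391  0.011 ] [0.0088 0.0144 0.033 ]
[ 0.5211 -0.383   0.011 ] [-0.0548 -0.0232  0.0328]
[ 0.5252 -0.3442  0.011 ] [-0.0549  0.0159  0.0329]
```

servo_tool(commands=[{"offset":[0,-0.0045,0.015],"yaw":0,"fingers":80},{"offset":[0,-0.0045,0.03],"yaw":0,"fingers":80},{"offset":[0,-0.0045,0.037],"yaw":0,"fingers":80},{"offset":[0,-0.0045,0.038],"yaw":0,"fingers":80},{"offset":[0,-0.0045,0.038],"yaw":0,"fingers":80}])

```text
t: 13.9
eef_pos: [0.4683, -0.3598, 0.007]
orientation: [0.052, 0.999, 0.0, -0.0]
ft_force: [0.7, 0.1, -0.0]
width: 0.0589
```

servo_tool(commands=[{"offset":[0,0,0],"yaw":0,"fingers":255},{"offset":[0,0,0],"yaw":0,"fingers":255},{"offset":[0,0,0],"yaw":0,"fingers":255},{"offset":[0,0,0],"yaw":0,"fingers":255},{"offset":[0,0,0],"yaw":0,"fingers":255}])

```text
t: 14.4
eef_pos: [0.4688, -0.3605, 0.0085]
orientation: [0.052, 0.999, -0.0, 0.0]
ft_force: [-0.1, 1.2, 5.2]
width: 0.0353
```

servo_tool(commands=[{"offset":[0,0,-0.02],"yaw":0,"fingers":255},{"offset":[0,0,-0.04],"yaw":0,"fingers":255},{"offset":[0,0,-0.06],"yaw":0,"fingers":255},{"offset":[0,0,-0.06],"yaw":0,"fingers":255}])

```text
t: 14.8
eef_pos: [0.4704, -0.3618, 0.0705]
orientation: [0.052, 0.999, -0.002, 0.002]
ft_force: [-0.3, -0.2, -1.5]
width: 0.0351
```

```bash
python3 - <<'E'
from seg import *
s=readout.observe(); print(s['eef_pos'],s['orientation'],s['width'],s['ft_force'])
snap('wrist','w9');snap('side','d9')
a=cv2.resize(cv2.imread('pics/d9.png')[210:330,290:450],None,fx=4,fy=4,interpolation=cv2.INTER_CUBIC)
cv2.imwrite('pics/x9.png',a)
E
```

```text
[ 0.47041898 -0.36177896  0.07049546] [ 0.05243492  0.99862006 -0.00172236  0.00236391] 0.03505700594353011 [-0.32646524 -0.20457844 -1.53733018]
```

View pics/x9.png

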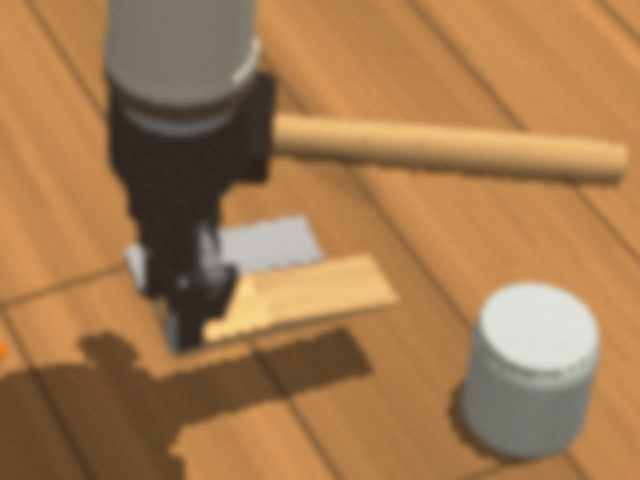

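View pics/w9.png

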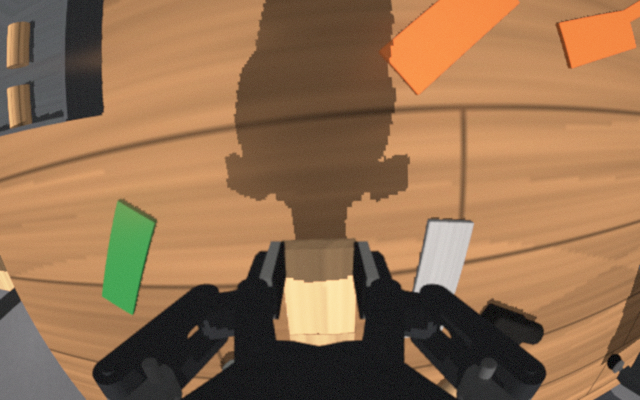

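x9 and w9 show the wedge held by its tail, nose toward +x (x9 (385,280)), and clear of the tin. I'll measure its height and tilt in the hand.

```bash
cat > prof.py <<'E'
from h import *
def prof(n,fish,tcp,quat,zlo,zhi,step=.02,yh=.014):
    c,im,d=load(n); Rt=R.from_quat(quat).as_matrix()
    if fish:
        v,u=np.mgrid[0:400,0:640]; r=ray(c,u,v,True); ax=r@c['R'][:,2]; P=c['t']+r*(d/ax)[...,None]
    else: P=pts(c,d)
    L=(P-tcp)@Rt; x=-L[...,0];y=L[...,1];z=P[...,2]-tcp[2]
    hsv=cv2.cvtColor(im,cv2.COLOR_BGR2HSV)
    m=(abs(y)<yh)&(z>zlo)&(z<zhi)&(x>-.04)&(x<.15)&(im.max(2)>95)
    for a in np.arange(-.04,.15,step):
        q=m&(x>=a)&(x<a+step)
        if q.sum()>4: print(n,'x',round((a+step/2)*1e3),'n',q.sum(),'dz mm',np.round(np.median(z[q])*1e3,1))
E
python3 - <<'E'
from prof import *
s=readout.observe()
prof('d9',0,s['eef_pos'],s['orientation'],-.03,.03)
prof('w9',1,s['eef_pos'],s['orientation'],-.03,.03)
c,im,d=load('w9');Rt=R.from_quat(s['orientation']).as_matrix()
for p in [(284,240),(356,240),(286,280),(290,333),(354,333)]:
    print(((onz(c,*p,s['eef_pos'][2]+.004,True)-s['eef_pos'])@Rt).round(4))
E
```

```text
d9 x -10 n 21 dz mm 1.2
d9 x 30 n 22 dz mm 2.0
d9 x 50 n 72 dz mm 2.2
d9 x 70 n 69 dz mm -0.4
d9 x 90 n 66 dz mm -3.3
d9 x 110 n 70 dz mm -5.6
d9 x 130 n 50 dz mm -8.4
w9 x -10 n 828 dz mm 2.1
w9 x 10 n 1625 dz mm 3.9
w9 x 30 n 1361 dz mm 3.4
w9 x 50 n 1091 dz mm 3.0
w9 x 70 n 319 dz mm 2.0
[ 0.0082 -0.0189 -0.004 ]
[ 0.0082  0.0175 -0.004 ]
[-0.0162 -0.019  -0.004 ]
[-0.0561 -0.0188 -0.0039]
[-0.0562  0.0201 -0.004 ]
```

servo_tool(commands=[{"offset":[0.03,0.03,-0.02],"yaw":-0.05,"fingers":255},{"offset":[0.05,0.075,-0.02],"yaw":-0.1,"fingers":255},{"offset":[0.07,0.12,-0.02],"yaw":-0.15,"fingers":255},{"offset":[0.08,0.165,-0.02],"yaw":-0.2,"fingers":255},{"offset":[0.091,0.21,-0.02],"yaw":-0.216,"fingers":255},{"offset":[0.091,0.255,-0.02],"yaw":-0.216,"fingers":255},{"offset":[0.091,0.3,-0.02],"yaw":-0.216,"fingers":255},{"offset":[0.091,0.345,-0.01],"yaw":-0.216,"fingers":255},{"offset":[0.091,0.39,0],"yaw":-0.216,"fingers":255},{"offset":[0.091,0.42,0.01],"yaw":-0.216,"fingers":255}])

```text
t: 15.9
eef_pos: [0.4213, 0.0701, 0.0565]
orientation: [-0.057, 0.998, 0.001, -0.0]
ft_force: [0.2, -0.5, -0.3]
width: 0.0351
```

servo_tool(commands=[{"offset":[0,0,0.015],"yaw":0,"fingers":255},{"offset":[0,0,0.03],"yaw":0,"fingers":255},{"offset":[0,0,0.03],"yaw":0,"fingers":255},{"offset":[0,0,0.03],"yaw":0,"fingers":255}])

```text
t: 16.3
eef_pos: [0.4209, 0.0669, 0.0268]
orientation: [-0.056, 0.998, 0.0, -0.001]
ft_force: [-0.1, 0.7, -1.1]
width: 0.035
```

```bash
python3 - <<'E'
from prof import *
s=readout.observe(); print(s['eef_pos'],s['orientation'],s['width'],s['ft_force'])
snap('wrist','w10');snap('side','d10')
a=cv2.resize(cv2.imread('pics/d10.png')[130:250,220:380],None,fx=4,fy=4,interpolation=cv2.INTER_CUBIC)
cv2.imwrite('pics/x10.png',a)
Rt=R.from_quat(s['orientation']).as_matrix();print(((np.array([.588,.0845,0])-s['eef_pos'])@Rt))
prof('d10',0,s['eef_pos'],s['orientation'],-.03,.03)
E
```

```text
[0.4208645  0.06685841 0.02681603] [-5.56970843e-02  9.98447217e-01  1.28845457e-04 -9.85996898e-04] 0.03503889976609794 [-0.06174981  0.66943122 -1.10507207]
[-0.16811275 -0.00106668  0.0264871 ]
d10 x -30 n 18 dz mm -27.4
d10 x -10 n 41 dz mm -24.9
d10 x 10 n 19 dz mm -27.1
d10 x 30 n 43 dz mm -0.1
d10 x 50 n 54 dz mm -0.3
d10 x 70 n 46 dz mm -2.8
d10 x 90 n 39 dz mm -4.7
d10 x 110 n 49 dz mm -8.4
d10 x 130 n 34 dz mm -11.8
d10 x 150 n 14 dz mm -21.9
```

View pics/x10.png

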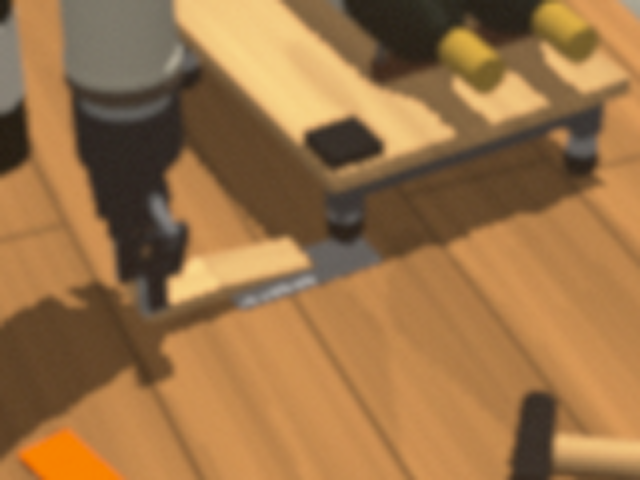

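View pics/w10.png

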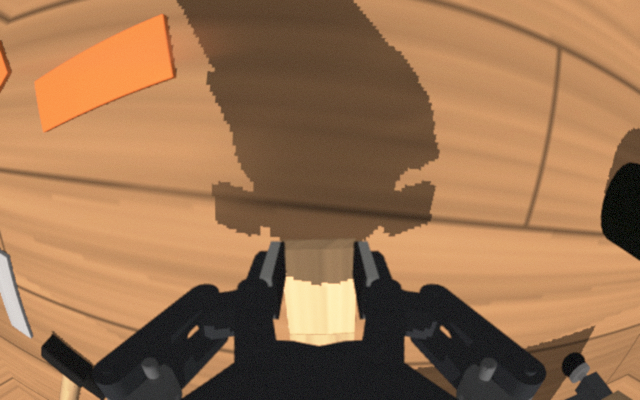

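x10 shows the wedge nose at (305,262) over the packer, in line with the foot (345,235). Lower it onto the packer and advance.

servo_tool(commands=[{"offset":[0,-0.001,0.005],"yaw":0,"fingers":255},{"offset":[0,-0.001,0.008],"yaw":0,"fingers":255},{"offset":[-0.01,-0.001,0.009],"yaw":0,"fingers":255},{"offset":[-0.025,-0.001,0.009],"yaw":0,"fingers":255},{"offset":[-0.035,-0.001,0.009],"yaw":0,"fingers":255}])

```text
t: 16.9
eef_pos: [0.4586, 0.0699, 0.0185]
orientation: [-0.055, 0.998, 0.0, 0.001]
ft_force: [0.1, -0.7, -0.2]
width: 0.0351
```

servo_tool(commands=[{"offset":[-0.01,0,0],"yaw":0,"fingers":255},{"offset":[-0.02,0,0],"yaw":0,"fingers":255},{"offset":[-0.023,0,0],"yaw":0,"fingers":255},{"offset":[-0.023,0,0],"yaw":0,"fingers":255}])

```text
t: 17.3
eef_pos: [0.4799, 0.0724, 0.0183]
orientation: [-0.055, 0.998, 0.0, 0.0]
ft_force: [-0.6, -0.0, -0.4]
width: 0.0349
```

```bash
python3 - <<'E'
from prof import *
s=readout.observe(); print(s['eef_pos'],s['orientation'],s['width'],s['ft_force'])
snap('scene','s11');snap('side','d11')
a=cv2.resize(cv2.imread('pics/d11.png')[130:230,240:350],None,fx=3.6,fy=4,interpolation=cv2.INTER_CUBIC)
b=cv2.resize(cv2.imread('pics/s11.png')[140:240,310:420],None,fx=3.6,fy=4,interpolation=cv2.INTER_CUBIC)
cv2.imwrite('pics/x11.png',np.hstack([a,b]))
Rt=R.from_quat(s['orientation']).as_matrix();print(((np.array([.588,.0845,0])-s['eef_pos'])@Rt))
prof('d11',0,s['eef_pos'],s['orientation'],-.03,.03)
E
```

```text
[0.47991374 0.07243359 0.01826846] [-5.54972661e-02  9.98458828e-01  1.28474028e-04  7.75163301e-05] 0.03485675639333723 [-0.57720373 -0.02802191 -0.36436583]
[-1.08754611e-01  9.05716096e-06  1.82868479e-02]
d11 x -30 n 32 dz mm -19.4
d11 x -10 n 42 dz mm -17.1
d11 x 10 n 5 dz mm -17.0
d11 x 30 n 24 dz mm 0.8
d11 x 50 n 36 dz mm 0.6
d11 x 70 n 32 dz mm -2.2
d11 x 90 n 31 dz mm -4.9
d11 x 110 n 24 dz mm -7.3
d11 x 130 n 16 dz mm -11.0
d11 x 150 n 8 dz mm -19.4
```

View pics/x11.png

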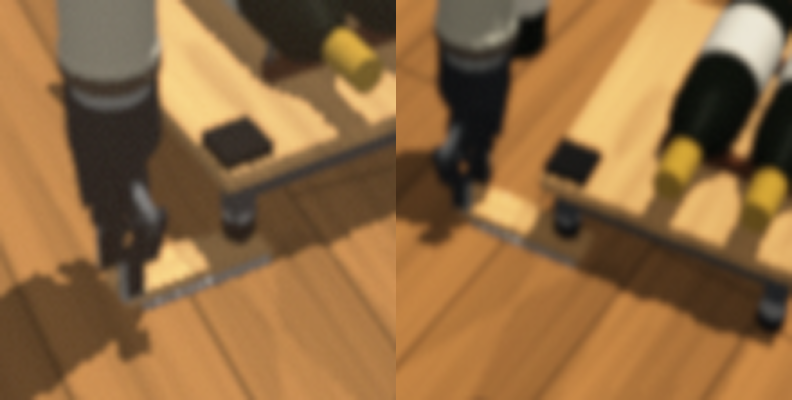

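x11 shows the nose under the foot, above the packer, with no contact yet. Lowering the tail.

servo_tool(commands=[{"offset":[0,0,0.002],"yaw":0,"fingers":255},{"offset":[0,0,0.003],"yaw":0,"fingers":255},{"offset":[0,0,0.003],"yaw":0,"fingers":255}])

```text
t: 17.7
eef_pos: [0.4791, 0.0722, 0.0151]
orientation: [-0.056, 0.998, -0.0, -0.0]
ft_force: [-0.6, -0.0, 1.1]
width: 0.0353
```

servo_tool(commands=[{"offset":[0,0,0.0015],"yaw":0,"fingers":255},{"offset":[0,0,0.0015],"yaw":0,"fingers":255}])

```text
t: 17.9
eef_pos: [0.4791, 0.0723, 0.0142]
orientation: [-0.056, 0.998, -0.0, -0.0]
ft_force: [-3.3, -0.8, 6.8]
width: 0.0352
```

servo_tool(commands=[{"offset":[0,0,-0.0008],"yaw":0,"fingers":255},{"offset":[-0.008,0,-0.0008],"yaw":0,"fingers":255},{"offset":[-0.016,0,-0.0008],"yaw":0,"fingers":255},{"offset":[-0.024,0,-0.0008],"yaw":0,"fingers":255},{"offset":[-0.024,0,-0.0008],"yaw":0,"fingers":255}])

```text
t: 18.4
eef_pos: [0.5057, 0.0753, 0.0148]
orientation: [-0.055, 0.998, 0.0, 0.001]
ft_force: [-0.8, -0.1, -0.0]
width: 0.0356
```

servo_tool(commands=[{"offset":[-0.002,0,0],"yaw":0,"fingers":255},{"offset":[-0.003,0,0],"yaw":0,"fingers":255},{"offset":[-0.003,0,0],"yaw":0,"fingers":255}])

```text
t: 18.7
eef_pos: [0.5054, 0.0753, 0.0145]
orientation: [-0.056, 0.998, -0.0, -0.001]
ft_force: [-3.2, -0.1, 4.1]
width: 0.035
```

servo_tool(commands=[{"offset":[-0.002,0,0],"yaw":0,"fingers":255},{"offset":[-0.002,0,0],"yaw":0,"fingers":255}])

```text
t: 18.9
eef_pos: [0.5074, 0.0755, 0.0146]
orientation: [-0.056, 0.998, -0.0, -0.001]
ft_force: [-3.6, 0.1, 4.5]
width: 0.0352
```

servo_tool(commands=[{"offset":[-0.002,0,0],"yaw":0,"fingers":255},{"offset":[-0.002,0,0],"yaw":0,"fingers":255}])

```text
t: 19.1
eef_pos: [0.5099, 0.0757, 0.0146]
orientation: [-0.056, 0.998, -0.0, -0.0]
ft_force: [-2.7, -0.7, 4.1]
width: 0.0352
```

```bash
cat > look.py <<'E'
import sys
from prof import *
k=sys.argv[1]
s=readout.observe(); print(s['eef_pos'],s['orientation'],s['width'],s['ft_force'])
snap('scene','s'+k);snap('side','d'+k)
a=cv2.resize(cv2.imread(f'pics/d{k}.png')[130:230,240:350],None,fx=3.6,fy=4,interpolation=cv2.INTER_CUBIC)
b=cv2.resize(cv2.imread(f'pics/s{k}.png')[140:240,310:420],None,fx=3.6,fy=4,interpolation=cv2.INTER_CUBIC)
cv2.imwrite(f'pics/x{k}.png',np.hstack([a,b]))
for n in ['side','scene']:
  for q in ['d' if n=='side' else 's']:
    for kk in ['7',k]:
        c,im,d=load(q+kk); P=pts(c,d); 
        m=(im.max(2)<70)&(abs(P[...,2]-.112)<.02)&(np.hypot(P[...,0]-.588,P[...,1]-.083)<.045)
        u=np.argwhere(m).mean(0); print(n,kk,m.sum(),'pad px',u.round(2),'xyz',np.median(P[m],0).round(4))
Rt=R.from_quat(s['orientation']).as_matrix();print(((np.array([.588,.0845,0])-s['eef_pos'])@Rt))
E
python3 look.py 12
```

```text
[0.50992268 0.07568998 0.01456355] [-5.56981662e-02  9.98447611e-01 -8.96296301e-05 -2.74200935e-04] 0.03520132483246327 [-2.73456188 -0.699391    4.08993816]
side 7 121 pad px [165.6  305.47] xyz [0.5846 0.0774 0.1103]
side 12 122 pad px [165.63 305.41] xyz [0.5839 0.0778 0.11  ]
scene 7 86 pad px [180.36 358.48] xyz [0.5933 0.0794 0.1122]
scene 12 88 pad px [180.34 358.4 ] xyz [0.593  0.0795 0.1125]
[-7.85808708e-02  7.34889354e-05  1.45197266e-02]
```

View pics/x12.png

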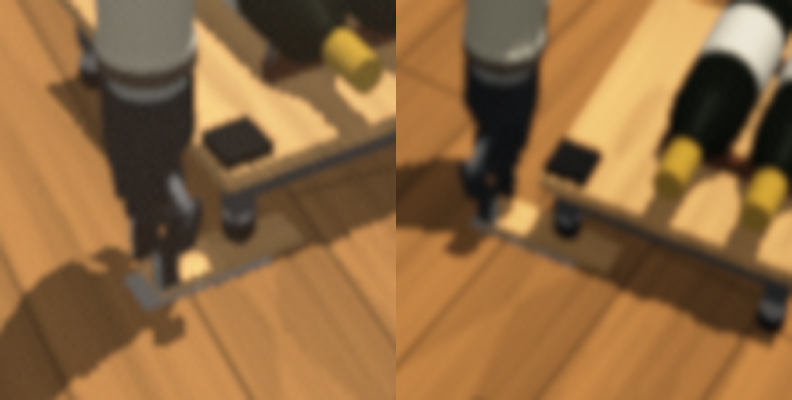

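servo_tool(commands=[{"offset":[-0.0015,0,-0.0003],"yaw":0,"fingers":255},{"offset":[-0.0015,0,-0.0003],"yaw":0,"fingers":255}])

```text
t: 19.4
eef_pos: [0.5117, 0.0758, 0.0147]
orientation: [-0.056, 0.998, 0.0, -0.0]
ft_force: [-1.7, -0.1, -0.6]
width: 0.0351
```

servo_tool(commands=[{"offset":[-0.0015,0,0],"yaw":0,"fingers":255},{"offset":[-0.0015,0,0],"yaw":0,"fingers":255}])

```text
t: 19.6
eef_pos: [0.5122, 0.0758, 0.0146]
orientation: [-0.056, 0.998, -0.0, -0.001]
ft_force: [-5.6, -1.0, 3.8]
width: 0.0351
```

servo_tool(commands=[{"offset":[-0.0015,0,0],"yaw":0,"fingers":255},{"offset":[-0.0015,0,0],"yaw":0,"fingers":255}])

```text
t: 19.8
eef_pos: [0.5127, 0.0759, 0.0145]
orientation: [-0.056, 0.998, -0.001, -0.002]
ft_force: [-6.8, -0.8, 6.2]
width: 0.0354
```

servo_tool(commands=[{"offset":[-0.0015,0,0],"yaw":0,"fingers":255},{"offset":[-0.0015,0,0],"yaw":0,"fingers":255}])

```text
t: 20.0
eef_pos: [0.513, 0.0759, 0.0145]
orientation: [-0.056, 0.998, -0.001, -0.003]
ft_force: [-10.6, -1.6, 9.2]
width: 0.0353
```

servo_tool(commands=[{"offset":[-0.0015,0,0],"yaw":0,"fingers":255},{"offset":[-0.0015,0,0],"yaw":0,"fingers":255}])

```text
t: 20.2
eef_pos: [0.5133, 0.076, 0.0144]
orientation: [-0.056, 0.998, -0.001, -0.004]
ft_force: [-14.0, -1.1, 13.3]
width: 0.0351
```

```bash
python3 look.py 13
```

```text
[0.51331432 0.0759634  0.01441814] [-0.05581995  0.99843223 -0.00118306 -0.00397743] 0.03514844019907771 [-13.98157131  -1.05136281  13.27147315]
side 7 121 pad px [165.6  305.47] xyz [0.5846 0.0774 0.1103]
side 13 130 pad px [165.48 305.32] xyz [0.5842 0.0797 0.1098]
scene 7 86 pad px [180.36 358.48] xyz [0.5933 0.0794 0.1122]
scene 13 86 pad px [180.33 358.35] xyz [0.5924 0.0794 0.1124]
[-0.07528577  0.00018551  0.01381037]
```

servo_tool(commands=[{"offset":[0,0,-0.0015],"yaw":0,"fingers":255},{"offset":[0,0,-0.0015],"yaw":0,"fingers":255}])

```text
t: 20.5
eef_pos: [0.5142, 0.0759, 0.0152]
orientation: [-0.056, 0.998, -0.001, -0.003]
ft_force: [-8.1, -0.3, -0.6]
width: 0.0351
```

Fx stays at −8 N with no vertical load on the hand, so the wedge bears on the foot. Releasing.

servo_tool(commands=[{"offset":[0,0,0],"yaw":0,"fingers":80},{"offset":[0,0,0],"yaw":0,"fingers":80},{"offset":[0,0,0],"yaw":0,"fingers":80}])

```text
t: 20.8
eef_pos: [0.5192, 0.0768, 0.0168]
orientation: [-0.055, 0.998, 0.0, 0.001]
ft_force: [0.2, -1.0, -0.4]
width: 0.0583
```

```bash
python3 look.py 14; python3 - <<'E'
from h import *
snap('wrist','w14')
E
```

```text
[0.51923768 0.07676974 0.01681129] [-5.54486659e-02  9.98460780e-01  2.82195619e-04  1.19855014e-03] 0.05834561310427141 [ 0.17504276 -0.9892622  -0.44759299]
side 7 121 pad px [165.6  305.47] xyz [0.5846 0.0774 0.1103]
side 14 125 pad px [165.31 305.24] xyz [0.5844 0.0794 0.1101]
scene 7 86 pad px [180.36 358.48] xyz [0.5933 0.0794 0.1122]
scene 14 87 pad px [180.3  358.41] xyz [0.5923 0.079  0.113 ]
[-6.91544781e-02  6.16196314e-05  1.69790500e-02]
```

View pics/w14.png

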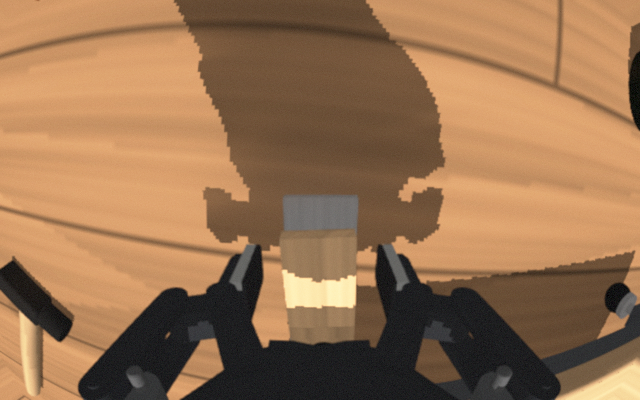

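View pics/x14.png

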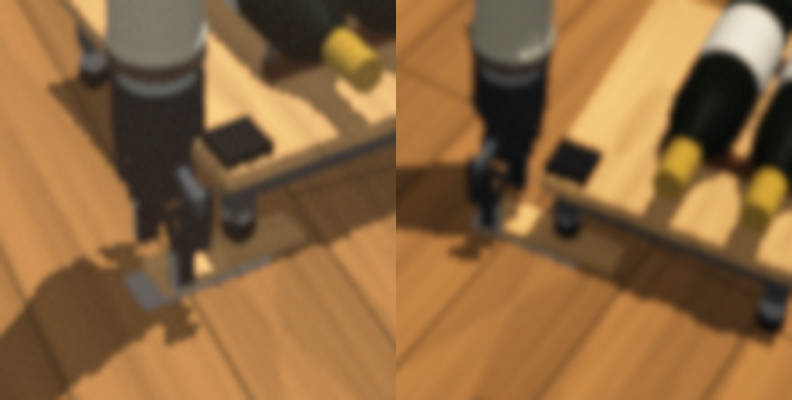

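w14 and x14 show the wedge left under the foot, its tail at w14 (320,232) on top of the packer, clear of both fingers. I back off and go above the pad.

servo_tool(commands=[{"offset":[0.01,0,0],"yaw":0,"fingers":80},{"offset":[0.025,0,-0.01],"yaw":0,"fingers":80},{"offset":[0.045,0,-0.04],"yaw":0,"fingers":80},{"offset":[0.06,0,-0.085],"yaw":0,"fingers":80},{"offset":[0.06,0,-0.13],"yaw":0,"fingers":200},{"offset":[0.06,0,-0.15],"yaw":0,"fingers":255},{"offset":[0.06,0,-0.15],"yaw":0,"fingers":255},{"offset":[0.06,0,-0.15],"yaw":0,"fingers":255}])

```text
t: 21.75
eef_pos: [0.4577, 0.0693, 0.1663]
orientation: [-0.055, 0.998, -0.001, 0.0]
ft_force: [-0.1, -0.8, -0.3]
width: 0.0007
```

```bash
python3 look.py 15; python3 - <<'E'
from h import *
c,im,d=snap('wrist','w15')
c,im,d=load('w14')
for p in [(281,232),(357,232)]: print(onz(c,*p,.017,True))
for p in [(284,196),(358,196)]: print(onz(c,*p,.006,True))
E
```

```text
[0.45771974 0.06928022 0.16627296] [-5.53048841e-02  9.98469292e-01 -5.91702971e-04  3.05709314e-04] 0.0007012519500632802 [-0.10059973 -0.77140368 -0.3099135 ]
side 7 121 pad px [165.6  305.47] xyz [0.5846 0.0774 0.1103]
side 15 119 pad px [165.39 305.46] xyz [0.5853 0.078  0.1105]
scene 7 86 pad px [180.36 358.48] xyz [0.5933 0.0794 0.1122]
scene 15 85 pad px [180.26 358.46] xyz [0.5925 0.0793 0.1126]
[-0.13107353  0.00094059  0.1663434 ]
[0.50672461 0.05561678 0.017     ]
[0.50252296 0.0937054  0.017     ]
[0.49122262 0.05488571 0.006     ]
[0.4869977  0.09313589 0.006     ]
```

View pics/w15.png

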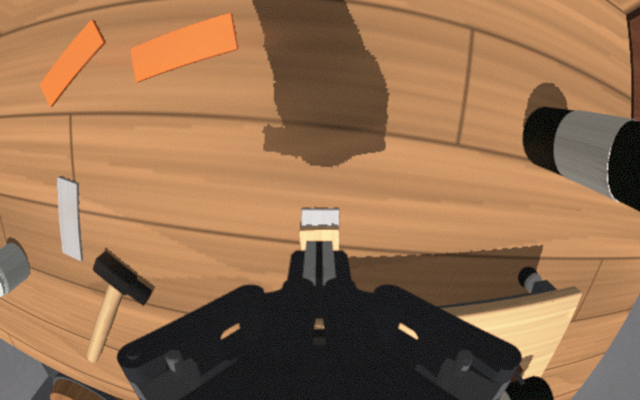

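View pics/x15.png

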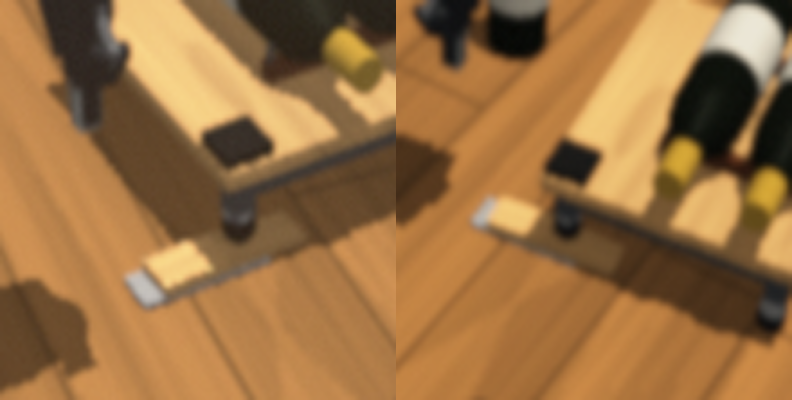

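x15 shows the packer and wedge in place. The measured tail is 84 mm from the foot axis, so the wedge is about 8.4 mm thick there and the nose is about 56 mm past. Now the press test.

servo_tool(commands=[{"offset":[-0.045,0.001,0],"yaw":0,"fingers":255},{"offset":[-0.09,0.001,0],"yaw":0,"fingers":255},{"offset":[-0.131,0.001,0.01],"yaw":0,"fingers":255},{"offset":[-0.131,0.001,0.035],"yaw":0,"fingers":255},{"offset":[-0.131,0.001,0.047],"yaw":0,"fingers":255},{"offset":[-0.131,0.001,0.05],"yaw":0,"fingers":255},{"offset":[-0.131,0.001,0.05],"yaw":0,"fingers":255}])

```text
t: 22.6
eef_pos: [0.5867, 0.0855, 0.1155]
orientation: [-0.056, 0.998, -0.0, -0.001]
ft_force: [0.1, 0.0, 0.9]
width: -0.0002
```

servo_tool(commands=[{"offset":[0,0,0.002],"yaw":0,"fingers":255},{"offset":[0,0,0.004],"yaw":0,"fingers":255},{"offset":[0,0,0.006],"yaw":0,"fingers":255},{"offset":[0,0,0.006],"yaw":0,"fingers":255}])

```text
t: 23.0
eef_pos: [0.5885, 0.0853, 0.1109]
orientation: [-0.055, 0.998, -0.0, 0.001]
ft_force: [0.2, -0.4, 1.8]
width: 0.0001
```

servo_tool(commands=[{"offset":[0,0,0.002],"yaw":0,"fingers":255},{"offset":[0,0,0.002],"yaw":0,"fingers":255}])

```text
t: 23.2
eef_pos: [0.5886, 0.0853, 0.1092]
orientation: [-0.055, 0.998, -0.0, 0.0]
ft_force: [-1.0, -0.7, 6.3]
width: -0.0002
```

servo_tool(commands=[{"offset":[0,0,0.002],"yaw":0,"fingers":255},{"offset":[0,0,0.002],"yaw":0,"fingers":255}])

```text
t: 23.4
eef_pos: [0.5887, 0.0853, 0.1078]
orientation: [-0.056, 0.998, -0.0, 0.0]
ft_force: [-3.5, -1.3, 11.3]
width: -0.0002
```

servo_tool(commands=[{"offset":[0,0,0.0015],"yaw":0,"fingers":255},{"offset":[0,0,0.0015],"yaw":0,"fingers":255}])

```text
t: 23.6
eef_pos: [0.5887, 0.0853, 0.1068]
orientation: [-0.055, 0.998, -0.001, 0.001]
ft_force: [-3.5, -2.7, 15.6]
width: -0.0001
```

15.6 N with the pad's unpressed top at about 111.3 mm, so there is no rocking. Hold, then let go.

servo_tool(commands=[{"offset":[0,0,0],"yaw":0,"fingers":255},{"offset":[0,0,0],"yaw":0,"fingers":255},{"offset":[0,0,0],"yaw":0,"fingers":255},{"offset":[0,0,0],"yaw":0,"fingers":255},{"offset":[0,0,0],"yaw":0,"fingers":255},{"offset":[0,0,0],"yaw":0,"fingers":255}])

```text
t: 24.2
eef_pos: [0.5887, 0.0853, 0.1069]
orientation: [-0.055, 0.998, -0.001, 0.001]
ft_force: [-4.7, -2.2, 14.6]
width: -0.0001
```

servo_tool(commands=[{"offset":[0,0,-0.004],"yaw":0,"fingers":255},{"offset":[0,0,-0.008],"yaw":0,"fingers":255},{"offset":[0,0,-0.02],"yaw":0,"fingers":255},{"offset":[0.02,0,-0.06],"yaw":0,"fingers":255},{"offset":[0.06,0,-0.09],"yaw":0,"fingers":255},{"offset":[0.1,0,-0.09],"yaw":0,"fingers":255},{"offset":[0.12,0,-0.09],"yaw":0,"fingers":255},{"offset":[0.12,0,-0.09],"yaw":0,"fingers":255}])

```text
t: 25.0
eef_pos: [0.4662, 0.0715, 0.1953]
orientation: [-0.056, 0.998, -0.001, -0.001]
ft_force: [1.0, 0.7, -1.3]
width: 0.0001
```

```bash
python3 look.py 16
```

```text
[0.46616433 0.07151669 0.19525676] [-5.59967847e-02  9.98429867e-01 -1.33740268e-03 -6.09450502e-04] 7.469950503365671e-05 [ 1.04078567  0.65428273 -1.31497579]
side 7 121 pad px [165.6  305.47] xyz [0.5846 0.0774 0.1103]
side 16 121 pad px [165.46 305.5 ] xyz [0.585  0.0791 0.1099]
scene 7 86 pad px [180.36 358.48] xyz [0.5933 0.0794 0.1122]
scene 16 87 pad px [180.3  358.41] xyz [0.5925 0.0806 0.112 ]
[-0.12279012 -0.00021362  0.19509033]
```

View pics/x16.png

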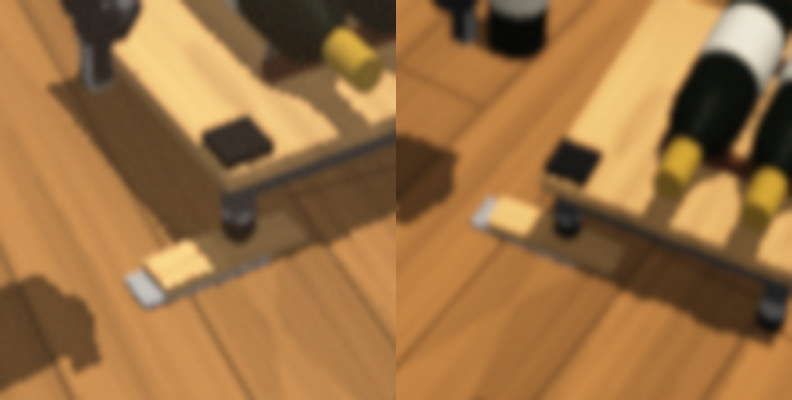

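View pics/d16.png

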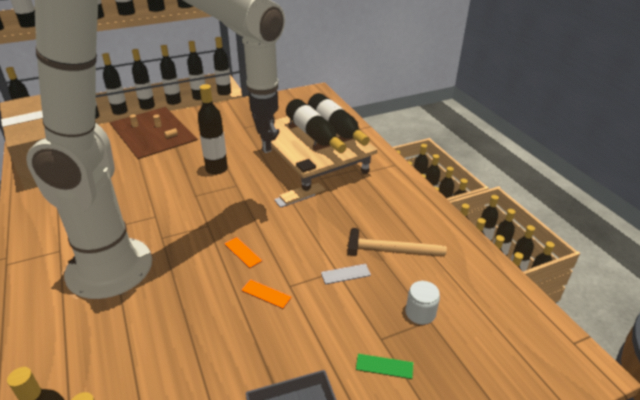

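x16 and d16 show the shims in place and the bystanders unmoved. To be sure the wedge bears on the foot, I'll nudge its tail lightly and feel for immediate resistance.

servo_tool(commands=[{"offset":[-0.004,0,0.045],"yaw":0,"fingers":255},{"offset":[-0.006,0,0.09],"yaw":0,"fingers":255},{"offset":[-0.006,0,0.135],"yaw":0,"fingers":255},{"offset":[-0.006,0,0.165],"yaw":0,"fingers":255},{"offset":[-0.006,0,0.18],"yaw":0,"fingers":255},{"offset":[-0.006,0,0.182],"yaw":0,"fingers":255},{"offset":[-0.006,0,0.182],"yaw":0,"fingers":255}])

```text
t: 25.8
eef_pos: [0.4759, 0.0734, 0.0133]
orientation: [-0.056, 0.998, 0.0, 0.0]
ft_force: [0.2, 0.7, 0.8]
width: -0.0
```

servo_tool(commands=[{"offset":[-0.005,0,0],"yaw":0,"fingers":255},{"offset":[-0.01,0,0],"yaw":0,"fingers":255},{"offset":[-0.014,0,0],"yaw":0,"fingers":255},{"offset":[-0.014,0,0],"yaw":0,"fingers":255}])

```text
t: 26.2
eef_pos: [0.4905, 0.0744, 0.0138]
orientation: [-0.055, 0.998, 0.0, 0.001]
ft_force: [0.1, 0.1, 0.1]
width: 0.0
```

servo_tool(commands=[{"offset":[-0.0025,0,0],"yaw":0,"fingers":255},{"offset":[-0.0025,0,0],"yaw":0,"fingers":255}])

```text
t: 26.4
eef_pos: [0.4916, 0.0746, 0.013]
orientation: [-0.056, 0.998, 0.0, 0.0]
ft_force: [-0.2, -0.6, 0.1]
width: 0.0001
```

servo_tool(commands=[{"offset":[-0.002,0,0],"yaw":0,"fingers":255},{"offset":[-0.002,0,0],"yaw":0,"fingers":255}])

```text
t: 26.6
eef_pos: [0.4935, 0.0749, 0.0129]
orientation: [-0.056, 0.998, 0.0, 0.0]
ft_force: [-0.4, 0.3, 1.2]
width: 0.0001
```

servo_tool(commands=[{"offset":[-0.002,0,0],"yaw":0,"fingers":255},{"offset":[-0.002,0,0],"yaw":0,"fingers":255}])

```text
t: 26.8
eef_pos: [0.4956, 0.0751, 0.0129]
orientation: [-0.056, 0.998, 0.0, 0.0]
ft_force: [-0.0, 0.1, -0.4]
width: -0.0002
```

servo_tool(commands=[{"offset":[-0.002,0,0],"yaw":0,"fingers":255},{"offset":[-0.002,0,0],"yaw":0,"fingers":255}])

```text
t: 27.0
eef_pos: [0.4972, 0.0753, 0.0128]
orientation: [-0.056, 0.998, -0.0, -0.0]
ft_force: [-0.3, -0.4, 0.1]
width: -0.0002
```

```bash
python3 look.py 17; python3 - <<'E'
from h import *
snap('wrist','w17')
im=cv2.imread('pics/w17.png')[150:350,220:420]; cv2.imwrite('pics/w17z.png',cv2.resize(im,None,fx=3,fy=3))
E
```

```text
[0.49722693 0.07528717 0.01282315] [-5.55803361e-02  9.98454203e-01 -7.65271748e-07 -1.78027566e-04] -0.00022826933546531554 [-0.26901303 -0.36240416  0.08577849]
side 7 121 pad px [165.6  305.47] xyz [0.5846 0.0774 0.1103]
side 17 121 pad px [165.43 305.43] xyz [0.5847 0.0774 0.1101]
scene 7 86 pad px [180.36 358.48] xyz [0.5933 0.0794 0.1122]
scene 17 87 pad px [180.3  358.41] xyz [0.5925 0.0787 0.1125]
[-0.09123932 -0.00091912  0.01279069]
```

View pics/w17z.png

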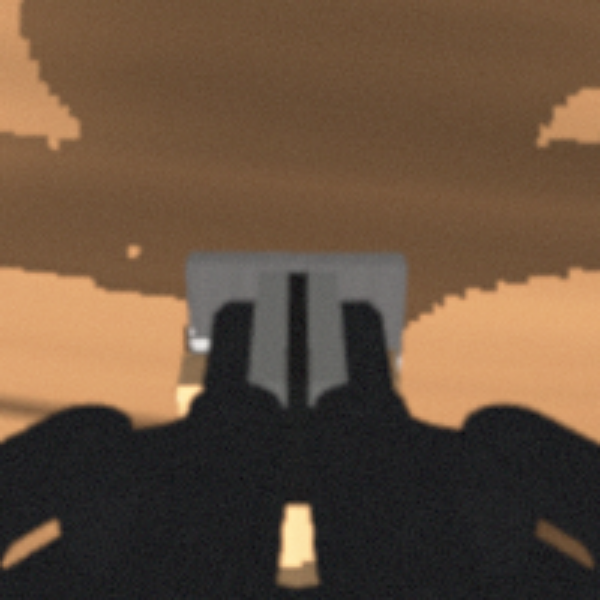

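View pics/x17.png

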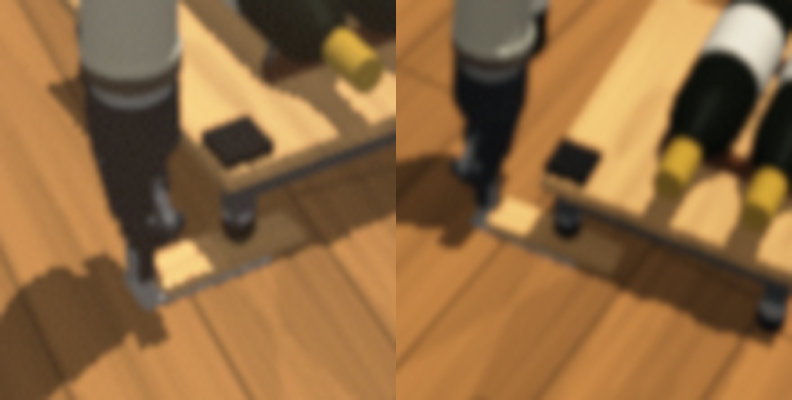

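```bash
python3 - <<'E'
from h import *
c,im,d=load('w17')
for p in [(284,263.5),(283,267)]: print(onz(c,*p,.006,True),onz(c,*p,.017,True))
print(onz(c,284,235,.006,True))
E
```

```text
[0.50773896 0.05645718 0.006     ] [0.50110605 0.05715576 0.017     ]
[0.51010303 0.0560361  0.006     ] [0.50329502 0.05676587 0.017     ]
[0.49013219 0.05533644 0.006     ]
```

servo_tool(commands=[{"offset":[-0.0015,0,0],"yaw":0,"fingers":255},{"offset":[-0.0015,0,0],"yaw":0,"fingers":255}])

```text
t: 27.35
eef_pos: [0.4975, 0.0752, 0.0126]
orientation: [-0.056, 0.998, -0.0, -0.001]
ft_force: [-4.2, 0.2, 2.3]
width: -0.0002
```

servo_tool(commands=[{"offset":[-0.0015,0,0],"yaw":0,"fingers":255},{"offset":[-0.0015,0,0],"yaw":0,"fingers":255}])

```text
t: 27.55
eef_pos: [0.4977, 0.0753, 0.0124]
orientation: [-0.056, 0.998, -0.001, -0.002]
ft_force: [-7.5, -0.6, 4.4]
width: -0.0002
```

The wedge resists at once, with 7.5 N and no travel. One small extra nudge, then retreat.

servo_tool(commands=[{"offset":[-0.001,0,-0.0005],"yaw":0,"fingers":255},{"offset":[-0.001,0,-0.0005],"yaw":0,"fingers":255}])

```text
t: 27.75
eef_pos: [0.4982, 0.0752, 0.0125]
orientation: [-0.056, 0.998, -0.001, -0.003]
ft_force: [-7.6, -1.3, 2.4]
width: -0.0
```

servo_tool(commands=[{"offset":[0.004,0,0],"yaw":0,"fingers":255},{"offset":[0.015,0,-0.002],"yaw":0,"fingers":255},{"offset":[0.04,0,-0.02],"yaw":0,"fingers":255},{"offset":[0.05,0,-0.06],"yaw":0,"fingers":255},{"offset":[0.05,0,-0.1],"yaw":0,"fingers":255},{"offset":[0.05,0,-0.14],"yaw":0,"fingers":255},{"offset":[0.05,0,-0.14],"yaw":0,"fingers":255},{"offset":[0.05,0,-0.14],"yaw":0,"fingers":255}])

```text
t: 28.55
eef_pos: [0.4525, 0.0697, 0.1545]
orientation: [-0.055, 0.998, -0.001, 0.002]
ft_force: [-0.3, -0.6, -1.5]
width: -0.0005
```

```bash
python3 look.py 18
```

```text
[0.45245223 0.06968745 0.15453292] [-5.52237971e-02  9.98471998e-01 -7.01086006e-04  1.87349720e-03] -0.00045713554683499065 [-0.31282503 -0.56849583 -1.51443438]
side 7 121 pad px [165.6  305.47] xyz [0.5846 0.0774 0.1103]
side 18 120 pad px [165.38 305.4 ] xyz [0.585  0.0788 0.1104]
scene 7 86 pad px [180.36 358.48] xyz [0.5933 0.0794 0.1122]
scene 18 85 pad px [180.32 358.38] xyz [0.5923 0.0807 0.113 ]
[-1.35787434e-01  2.28272122e-05  1.55031630e-01]
```

View pics/x18.png

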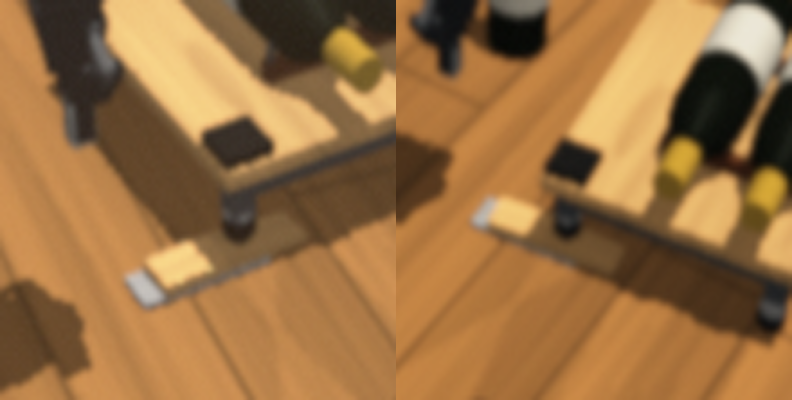

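x18 shows the packer and wedge in place, the pad within about 1 mm of its rest height, and the robot clear of everything. Handing in.

```bash
python3 -c "
from rig import robot; print(robot.close_job())"
```

```text
the job is handed in; nothing more can be done
None
```

I shimmed the stand with one packer and the wedge, and it no longer rocks at the press test; the job is handed in (no verdict is reported).

- **Gap:** rocking the corner put it at about 15 mm, so I used one packer. Two would have left too little room for the wedge. During that first press the force reached about 11 N, above the expected 5 to 8 N, because the fingers dragged sideways on the pad. I moved along with the tilt to relieve it.
- **Shims:** measured from the wrist camera, the packer's far end is about 20 mm past the foot axis. The wedge nose is about 56 mm past it.
- **Press test:** I held about 15 N on the pad for over 0.6 s, and the pad point stayed at roughly 111.3 mm, allowing for the pad giving. After release the camera view put the corner up by 1 mm at most.
- **Wedge contact:** after the press I nudged the wedge tail with closed fingers. It pushed back at about 7.5 N almost at once, so it bears on the foot. Before handing in I pushed the wedge tail about 0.5 mm further in.
- **Last look:** the shims were in place and the arm was clear of everything. The bottle, mallet and tin were unmoved in the full view after the press test. The clock stood at about 28.7 s.

Two side-camera readings don't settle things fully. Its depth puts the pad about 2 mm low, before and after alike, so I judged the height by the pad's pixel shift. That shift is only a fraction of a pixel, so the lift is known to about half a millimetre.

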